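# Lock the tilted microscope stage's dish clamp with the hex key

## Task

Take the blue-handled hex key from its grey holder, press it into the brass hex socket on the inclined stage, turning it a little at a time until it drops fully home, and with it turn the red swing clamp clockwise to its stop over the dish. Then draw the key out and stand it back in the holder, upright and fully down. Move the clamp with the key only, keep the hand off the stage, and leave the other things on the bench where they are.

Things in the scene. Friction and masses are not known exactly. Their poses are not given: they have to be found in the camera images.
- key: Hex key, 120 mm long, 0.15 to 0.29 kg, standing upright in the holder at the start. Origin on its axis at the bottom of the foot, z along the axis to the handle. Conical nose from z = 0 to 6 mm (radius 8 growing to 12 mm), steel hexagon 24 mm across flats from 6 to 26 mm (two flats face +x and -x), flange 50 mm across from 26 to 32 mm, shank 20 mm across up to 70 mm, then the handle
- key_handle (a point): middle of the key's flat blue handle, on the key's axis 95 mm above its origin; axes as the key's. The handle is 60 mm long along x, 18 mm thick along y (grip it across y) and 50 mm high along z
- key_flange (a point): point on the key's axis at the underside of its flange, 26 mm above the key's origin; axes as the key's
- holder_mouth (a point): centre of the round hole on top of the holder, 60 mm above the bench; z up. The holder is a fixed grey block 100 x 100 x 60 mm on a 120 mm square foot; the hole is 36 mm across and 45 mm deep, and the key hangs in it by its flange, with key_flange at this point, at any angle about the vertical
- stage: Fixed ivory specimen stage, base 190 x 250 mm; origin under the middle of the base. Its face (180 x 250 mm) leans back 30 degrees, looking up and towards -x of this frame; the face's centre is 85 mm above the origin. It carries the swing clamp with the hex socket (60 mm to -y of its middle) and a glass dish 88 mm across (55 mm to +y)
- socket_mouth (a point): centre of the mouth of the brass hex socket, 46 mm above the inclined face; z points out of the socket along its axis, 30 degrees from vertical. Recess 26 mm across flats, 30 mm deep; outside 44 mm across flats. With the key home, key_flange meets this point. x and y turn with the clamp and do not tell the angle of the hexagon
- clamp (a joint): angle of the swing clamp (red finger 100 mm long on a hub 68 mm across, 16 to 26 mm above the face), rad. It grows clockwise, looking into the socket, about the socket's axis; starts between 0 and 0.2; its stop, with the finger over the dish, is at 1.1. Turning it takes about 0.3 N m; it stays where it is left and carries the socket with it
- socket_floor (a point): point on the socket's axis 30 mm below its mouth; axes as socket_mouth's. The angle of the hexagon in the hub differs every time: find it by feel or sight. It repeats every 60 degrees; the key drops in within about 8 degrees of a match, then has up to 9 degrees of play either way; on a wrong angle its flange stays some 20 mm out
- tipbox: yellow pipette-tip box with clear lid, 85 x 120 x 62 mm; origin under its centre; a bystander
- dishes: stack of four glass dishes, 90 mm across, 60 mm high; origin under its centre; a bystander
- marker: black marker pen lying flat, about 140 x 17 x 16 mm; origin under the barrel's middle, x along the pen to the cap; a bystander
- tuberack: pale blue tube rack, 70 x 160 mm, 63 mm high over the caps; origin under its centre; a bystander
- bottle: amber bottle, 70 mm across, 140 mm high; origin under its centre; a bystander
- slidebox: dark blue slide box, 90 x 140 x 32 mm; origin under its centre; a bystander
- beaker: white open beaker, 70 mm across, 80 mm high; origin under its centre; a bystander
Mind the look-alikes: they are no part of the job. Of the things like the part that bears holder_mouth, leave any that is pink; of the rest the larger one is meant.

How it is judged:
By the outcome, as a careful person would: the job done as asked, in the order asked, and still so for the second after the job is handed in, with the robot touching nothing.
It also fails if it takes over 54 s, if anything falls off the work surface, if the arm or the gripper's body presses on something with over 40 N, if the wrist force passes 120 N, or if a joint passes its speed limit or range.

## Robot

A 7-joint arm with a two-finger parallel gripper is mounted at the origin on the work surface. World frame = base frame: x ahead of the robot, y to its left, z up, the work surface at z = 0. Lengths are in m, angles in degrees, forces in N, time in s.
With the tool pointing down it reaches from about 0.4 to 0.925 m from the base axis. Payload 5.6 kg.
Tool frame: the origin (TCP) lies between the finger pads; the fingertips stand 25 mm ahead of it and the grasp point (between the pads) lies 6 mm ahead of it; x points along the fingers, z is the direction in which the jaws open and shut, and the axes are right-handed (so a half turn about x gives the same grasp; the last joint's range is limited). The gripper opens to 85 mm and grips with 20 to 120 N. Pads are 22 mm wide; open, the fingers measure 114 mm over their backs; the gripper's body (76 mm by 85 mm) begins 54 mm behind the grasp point. The pads swing forward as they close: fully open they stand 13 mm farther back than shut.
Start: joints at [70.015, 26.786, -0.665, 91.828, 0.344, 61.387, -3.226], TCP at [0.196, -0.62, 0.256] pointing down, gripper open.
Joint ranges: [-144.91, 144.91], [-17.63, 115.5], [-89.93, 88.59], [15.96, 139.68], [-74.01, 254.01], [8.47, 105.57], [-167.45, 167.45]. Speed limits (degrees/s): [147.25, 147.25, 180, 180, 180, 180, 180].

## Interface

Orientations are given as [roll, pitch, yaw] about the fixed x, y, z axes, in that order (R = Rz(yaw) Ry(pitch) Rx(roll)).
In Python, from station import r gives the robot as it stands. The module is installed in compiled form; this text tells all that it offers.
- The arm moves only by the shell command python3 -m inch 'ROWS' [FORCE]. ROWS is a JSON object of lists of equal length, an entry for each row: "travel": the shift along the world's x, y, z in cm, a list of three; "rotation": the turn, a rotation vector about the world's x, y, z in degrees, a list of three; "claw": the opening in per cent of the stroke, from 0 (shut) to 100 (fully open). In form: {"travel": [[tx, ty, tz], ...], "rotation": [[rx, ry, rz], ...], "claw": [claw, ...]}. A call has 1 to 5 rows; each row is the pose to reach, as a shift and turn from the pose measured when the call began; what a row does not reach only later rows make up. A row lasts 1/12 s, in which the tool goes at most 41.7 mm and 7.16 degrees, less where a joint would pass 70% of its speed; a pose out of reach is approached as far as the arm can. A call with a gripper value outside its range is refused whole. The fingers move at their own pace and stop on an object; FORCE is the grip in N (left out, the last holds). Time passes only in rows, so rows that repeat a pose let the fingers close. It gives the time, the measured TCP pose, the force and the opening at its end, in the units of the state.
- r.state(): the state, without advancing time (a new reading comes with each control period).
- r.get_image(name): name is "scene" or "top" or "wrist"; returns (picture, depth): 384x512x3 uint8, red, green, blue; 384x512 float32, m along the optical axis (not along the pixel's ray), 0 where there is no reading.
- r.camera_model(name): a dict with "vfov" (degrees; the focal length in pixels is half the picture's height over the tangent of half this angle, whatever the lens; pixels are square), "cx", "cy" (the principal point, pixels), "extrinsics" (4x4, takes a point from camera to world coordinates). Camera axes: x right, y up, looking along -z (the intrinsics and any distortion apply to the point x, -y, -z); pixel columns grow to the right and rows downward; lengths in m; the calibration is good to about 2 mm. The wrist camera is an equidistant fisheye: a pixel r from the principal point sees the ray r / f radians off the axis. A picture is of the moment at which its call begins: read the wrist's pose just before it. camera_model takes no time and is no camera call; for the wrist camera it gives the pose at the moment of the call.
- r.close_job(): hands the job in, once; it reports no verdict.
The state is a dict: "t": time; "qpos": joint angles; "qvel": joint speeds; "joint_torque": joint torques, N m; "position": TCP position; "eef_rot": TCP orientation; "wrist_force": force on the tool from outside, world axes, zero at the start; "moment": the same for the moment, N m; "grip_width": finger opening in m.
Only numpy, scipy, OpenCV 4.12 (cv2) and the standard library are available. Lean on these libraries where they do the work, as an engineer would, in place of code of your own. Each camera call takes 0.05 s, during which the arm holds its last target.

## Working session

There is one attempt and no reset: what is moved stays moved. The work goes in short steps, Python scripts to look and compute and a shell command to move; the robot and the scene stay as the last step left them, time stands still between calls to the robot, and variables do not carry over. Pictures are saved under pics/ and viewed, and the job is handed in when it is done.

```bash
mkdir -p pics; ls
python3 - <<'E'
from station import r
import cv2, numpy as np
print(r.state())
for n in ["scene","top","wrist"]:
    m=r.camera_model(n)
    im,d=r.get_image(n)
    cv2.imwrite(f"pics/{n}0.png",im[:,:,::-1]); np.save(f"pics/{n}0_d.npy",d); np.save(f"pics/{n}0_im.npy",im)
    print(n,m)
E
```

```text
pics
{'t': 0.0, 'qpos': array([70.01914182, 26.83641006, -0.6649853 , 91.88232287,  0.34393607,
       61.38946316, -3.22603884]), 'qvel': array([-0.00399881, -0.03782502, -0.04830248,  0.03514656, -0.08880923,
       -0.01339043, -0.00769772]), 'joint_torque': array([-7.52596625e-04, -5.32394242e+01,  2.10377580e-02, -2.51296985e+01,
        1.14265439e-02,  7.87323777e-03, -1.49420146e-05]), 'position': array([ 0.19541891, -0.61936171,  0.25532355]), 'eef_rot': array([-175.99999666,   89.89377956,  111.51344844]), 'wrist_force': array([-0.00604598, -0.5428605 ,  1.10675894]), 'moment': array([-0.02476799,  0.01304946,  0.01035886]), 'grip_width': 0.08546791434079057}
scene {'vfov': 51.039907200783574, 'cx': 257.7323854418056, 'cy': 188.7868676911864, 'extrinsics': array([[ 0.82612401, -0.43310072,  0.36047592,  1.01976058],
       [ 0.56348642,  0.63663552, -0.52647722, -0.66866797],
       [-0.00147412,  0.63805876,  0.76998627,  1.09394334],
       [ 0.        ,  0.        ,  0.        ,  1.        ]])}
top {'vfov': 43.24698159728121, 'cx': 253.72168711309996, 'cy': 183.59183729239064, 'extrinsics': array([[ 0.01993414,  0.99397632, -0.10776687,  0.36281554],
       [-0.99976275,  0.02076372,  0.00658118,  0.00637755],
       [ 0.00877918,  0.10761011,  0.99415441,  1.94526292],
       [ 0.        ,  0.        ,  0.        ,  1.        ]])}
wrist {'vfov': 65.70646984690485, 'cx': 252.90887446990385, 'cy': 192.83537735460925, 'extrinsics': array([[ 3.00740557e-01,  9.17609895e-01,  2.59898439e-01,
         2.60947676e-01],
       [-9.53705897e-01,  2.89478805e-01,  8.15296439e-02,
        -5.98214060e-01],
       [-4.22681519e-04, -2.72385944e-01,  9.62187985e-01,
         3.71440518e-01],
       [ 0.00000000e+00,  0.00000000e+00,  0.00000000e+00,
         1.00000000e+00]])}
```

View pics/scene0.png

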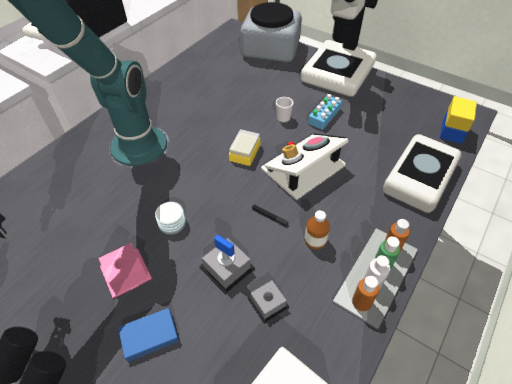

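View pics/top0.png

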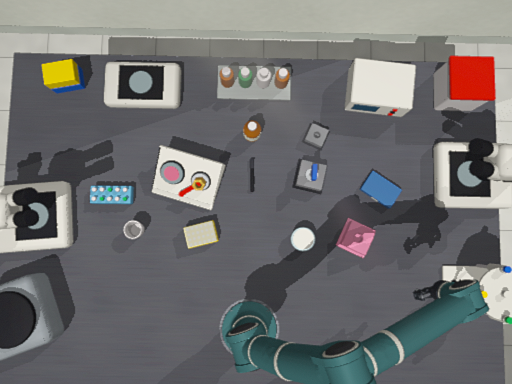

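View pics/wrist0.png

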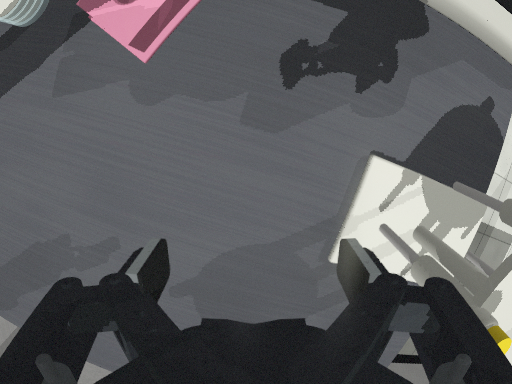

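```bash
cat > h.py <<'E'
import numpy as np, cv2
from scipy.spatial.transform import Rotation as R
def foc(m,H=384): return H/2/np.tan(np.radians(m["vfov"])/2)
def ray(m,u,v,fish=False):
    f=foc(m); x=(np.asarray(u,float)-m["cx"])/f; y=(np.asarray(v,float)-m["cy"])/f
    if fish:
        th=np.hypot(x,y); s=np.sin(th)/np.maximum(th,1e-9); d=np.stack([x*s,-y*s,-np.cos(th)],-1)
    else: d=np.stack([x,-y,-np.ones_like(x)],-1)
    E=m["extrinsics"]; return E[:3,3], d@E[:3,:3].T, d
def onz(m,u,v,z,fish=False):
    o,d,_=ray(m,u,v,fish); return o+d*((z-o[2])/d[...,2])[...,None]
def cloud(m,dep,fish=False):
    v,u=np.mgrid[:384,:512]; o,d,dc=ray(m,u,v,fish)
    return o+d*(dep/-dc[...,2])[...,None]
def proj(m,p,fish=False):
    E=m["extrinsics"]; c=(np.atleast_2d(p)-E[:3,3])@E[:3,:3]
    f=foc(m); X,Y,Z=c[:,0],-c[:,1],-c[:,2]
    if fish:
        rr=np.hypot(X,Y); th=np.arctan2(rr,Z); k=th/np.maximum(rr,1e-9)
    else: k=1/Z
    return np.stack([m["cx"]+f*X*k,m["cy"]+f*Y*k],1)
E
python3 - <<'E'
from station import r
from h import *
for n,(x0,y0,x1,y1) in {"top":(130,100,390,270),"scene":(190,110,350,320)}.items():
    im=np.load(f"pics/{n}0_im.npy"); d=np.load(f"pics/{n}0_d.npy"); m=r.camera_model(n)
    s=3
    cv2.imwrite(f"pics/{n}0c.png",cv2.resize(im[y0:y1,x0:x1,::-1],None,fx=s if n=='top' else 2.8,fy=s if n=='top' else 2.8,interpolation=cv2.INTER_CUBIC))
    P=cloud(m,d)
    hsv=cv2.cvtColor(im,cv2.COLOR_RGB2HSV)
    blue=((hsv[...,0]>105)&(hsv[...,0]<125)&(hsv[...,1]>150)&(hsv[...,2]>90)).astype(np.uint8)
    k,l,st,c=cv2.connectedComponentsWithStats(blue)
    for i in range(1,k):
        if st[i,4]>15:
            q=P[l==i]; print(n,"blue",c[i],st[i,4],np.median(q,0).round(3),q.min(0).round(3),q.max(0).round(3))
    # red clamp
    red=(((hsv[...,0]<8)|(hsv[...,0]>172))&(hsv[...,1]>170)&(hsv[...,2]>90)).astype(np.uint8)
    k,l,st,c=cv2.connectedComponentsWithStats(red)
    for i in range(1,k):
        if st[i,4]>10:
            q=P[l==i]; print(n,"red",c[i],st[i,4],np.median(q,0).round(3),q.min(0).round(3),q.max(0).round(3))
E
```

```text
top blue [72.02040816 84.70918367] 196 [0.947 0.727 0.033] [0.929 0.695 0.   ] [1.032 0.809 0.066]
top blue [313.90410959 171.63013699] 73 [ 0.608 -0.229  0.153] [ 0.578 -0.238  0.123] [ 0.636 -0.221  0.165]
top blue [507.02941176 269.08823529] 34 [ 0.268 -0.875  0.276] [ 0.258 -0.889  0.266] [ 0.275 -0.863  0.283]
top red [471.66632178  77.98861873] 1933 [ 0.968 -0.813  0.19 ] [ 0.363 -0.901  0.17 ] [1.053 0.006 1.945]
top red [198.27272727 183.90909091] 11 [0.557 0.206 0.101] [0.552 0.199 0.095] [0.561 0.215 0.11 ]
top red [185.54098361 190.50819672] 61 [0.533 0.258 0.084] [0.515 0.227 0.064] [0.549 0.282 0.103]
scene blue [451.61875 133.1375 ] 320 [0.986 0.703 0.034] [0.93  0.686 0.002] [1.033 0.795 0.063]
scene blue [223.81048387 245.02016129] 248 [ 0.611 -0.239  0.148] [ 0.578 -0.669  0.109] [ 1.02  -0.224  1.094]
scene red [290.46153846 142.92307692] 13 [0.518 0.272 0.077] [0.511 0.264 0.073] [0.528 0.279 0.082]
```

```bash
ls pics
```

```text
scene0.png
scene0_d.npy
scene0_im.npy
scene0c.png
top0.png
top0_d.npy
top0_im.npy
top0c.png
wrist0.png
wrist0_d.npy
wrist0_im.npy
```

View pics/top0c.png

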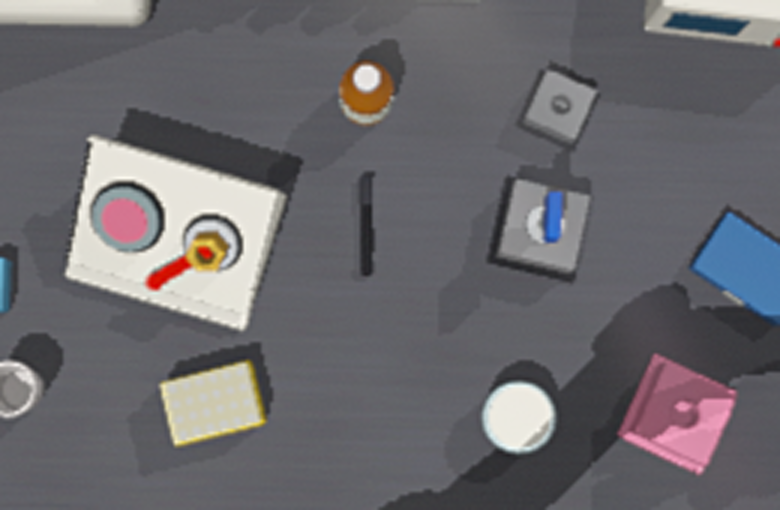

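View pics/scene0c.png

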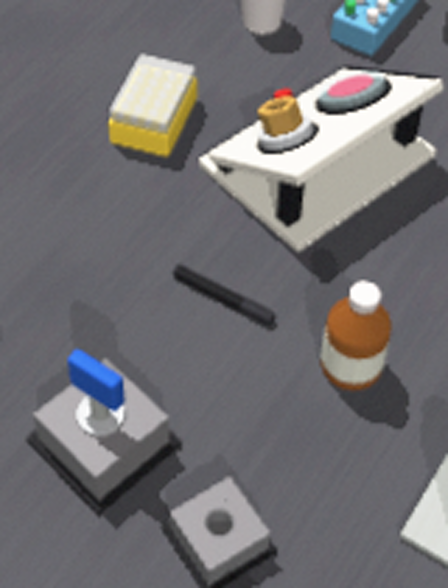

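Run:
```python
from station import r
from h import *
n="top"; im=np.load("pics/top0_im.npy"); d=np.load("pics/top0_d.npy"); m=r.camera_model(n); P=cloud(m,d)
hsv=cv2.cvtColor(im,cv2.COLOR_RGB2HSV)
reg=np.zeros((384,512),bool)
# stage face
reg[140:215,145:235]=1
ivory=reg&(hsv[...,1]<40)&(hsv[...,2]>190)&(P[...,2]>0.02)
Q=P[ivory]
for _ in range(5):
    c=Q.mean(0); nn=np.linalg.svd(Q-c,full_matrices=False)[2][2]; nn*=np.sign(nn[2])
    e=(Q-c)@nn; Q=Q[abs(e)<max(0.003,2*e.std())]
print("plane",c,nn,"tilt",np.degrees(np.arccos(nn[2])),"yaw",np.degrees(np.arctan2(-nn[1],-nn[0])),e.std(),len(Q))
full=P[reg&(abs((P-c)@nn)<0.012)]
az=np.arctan2(-nn[1],-nn[0])
ex=np.array([np.cos(az),np.sin(az),0]);ey=np.array([-np.sin(az),np.cos(az),0])
print("outline x",np.percentile(full@ex,[0.5,99.5]),"y",np.percentile(full@ey,[0.5,99.5]))
# brass
br=reg&(hsv[...,0]>12)&(hsv[...,0]<30)&(hsv[...,1]>120)
ys,xs=np.nonzero(br); print("brass px",xs.mean(),ys.mean(),len(xs), xs.min(),xs.max(),ys.min(),ys.max())
B=P[br]; hgt=(B-c)@nn; print(np.percentile(hgt,[5,25,50,75,95]))
T=B[(hgt>0.036)&(hgt<0.056)]; print("top ring",T.mean(0),np.median((T-c)@nn),len(T), (T.max(0)+T.min(0))/2)
# key
bl=(hsv[...,0]>105)&(hsv[...,0]<125)&(hsv[...,1]>120); bl[:160]=0; bl[200:]=0; bl[:,300:][:,28:]=0; bl[:,:295]=0
K=P[bl]; K=K[K[:,2]>0.143]; print("key top",len(K),K.mean(0),(K.max(0)+K.min(0))/2,np.ptp(K,0))
w,V=np.linalg.eigh(np.cov(K[:,:2].T)); print("yaw",np.degrees(np.arctan2(V[1,1],V[0,1])),np.sqrt(w)*np.sqrt(12))
# holder top
H=P[155:200,290:335].reshape(-1,3); H=H[(H[:,2]>0.05)&(H[:,2]<0.067)]; 
rect=cv2.minAreaRect((H[:,:2]*1000).astype(np.float32)); print("holder",rect,np.median(H[:,2]))
```

```text
plane [0.59325989 0.24734278 0.08896985] [-0.48599716  0.1358762   0.86333332] tilt 30.307066677762748 yaw -15.62005073488641 0.0037158516780329675 1593
outline x [0.32925632 0.58050916] y [0.28251611 0.54246918]
brass px 198.62727272727273 183.52727272727273 110 192 205 178 189
[0.02417042 0.03437427 0.04274959 0.04664849 0.05188373]
top ring [0.55322605 0.20513067 0.12498671] 0.04480807906862545 78 [0.55384659 0.20479912 0.12403398]
key top 76 [ 0.60716665 -0.22976693  0.15402345] [ 0.60783761 -0.22930634  0.15420981] [0.05705804 0.01720924 0.02166146]
yaw 178.68272085380377 [0.01788551 0.05836179]
holder ((608.5535278320312, -230.3876953125), (100.57675170898438, 101.13497161865234), 78.47125244140625) 0.05986773408392887
```

```bash
cat > t.py <<'E'
from station import r
from h import *
def Rcur(s=None):
    s=s or r.state(); return R.from_euler("xyz",s["eef_rot"],degrees=True)
def delta(Rt,pt,s=None):
    s=s or r.state(); R0=Rcur(s)
    return (Rt*R0.inv()).as_rotvec(degrees=True), (np.asarray(pt)-s["position"])*100
def mk(x,z):
    x=np.asarray(x,float);x/=np.linalg.norm(x); z=np.asarray(z,float); z=z-x*(z@x); z/=np.linalg.norm(z)
    return R.from_matrix(np.stack([x,np.cross(z,x),z],1))
E
python3 - <<'E'
from t import *
s=r.state(); print(Rcur(s).as_matrix().round(3)); 
for sg in (1,-1):
    print(sg,*delta(mk([0,0,-1],[0.023*sg,sg*1.0,0]),[0.608,-0.230,0.28]))
E
```

```text
[[-0.001  0.954  0.301]
 [ 0.001  0.301 -0.954]
 [-1.    -0.    -0.001]]
1 [ 2.32833962e-02 -1.11874636e-01  1.61166599e+02] [41.24894096 38.94836524  2.4460485 ]
-1 [-7.88268158e-02 -1.64054700e-02 -1.88333625e+01] [41.24894096 38.94836524  2.4460485 ]
```

```bash
python3 -m inch '{"travel":[[3,2.8,0.5],[6,5.6,1],[9,8.4,1.5],[12,11.2,2],[15,14,2]],"rotation":[[0,0,-4],[0,0,-8],[0,0,-12],[0,0,-16],[0,0,-18.8]],"claw":[100,100,100,100,100]}'; python3 -m inch '{"travel":[[3,2.8,0],[6,5.6,0],[9,8.4,0],[12,11.2,0],[15,14,0]],"rotation":[[0,0,0],[0,0,0],[0,0,0],[0,0,0],[0,0,0]],"claw":[100,100,100,100,100]}'
python3 - <<'E'
from t import *
s=r.state(); print(s["qpos"].round(1),s["qvel"].round(1),s["position"])
print(*delta(mk([0,0,-1],[-0.023,-1.0,0]),[0.608,-0.230,0.28]))
E
```

```text
t: 0.57
position: [0.3468, -0.4783, 0.2764]
eef_rot: [111.3, 90.0, 19.8]
wrist_force: [1.3, -0.8, -0.0]
grip_width: 0.0854
t: 0.98
position: [0.4979, -0.3366, 0.2764]
eef_rot: [120.5, 90.0, 29.0]
wrist_force: [0.5, -0.9, 0.9]
grip_width: 0.0855
[ 35.3  21.2  -5.6  97.6   2.3  61.3 -62.6] [-38.5  10.2  -9.6 -14.4   5.    4.2 -49.3] [ 0.4978767  -0.33660975  0.27635958]
[-0.02008188  0.03614058  0.17855789] [11.01233025 10.66097545  0.36404203]
```

```bash
python3 -m inch '{"travel":[[2.8,2.7,0],[5.6,5.4,0],[8.4,8.1,0],[11,10.65,0],[11,10.65,0]],"rotation":[[0,0,0],[0,0,0],[0,0,0.2],[0,0,0.2],[0,0,0.2]],"claw":[100,100,100,100,100]}'
python3 - <<'E'
from t import *
s=r.state(); m=r.camera_model("wrist"); im,d=r.get_image("wrist")
cv2.imwrite("pics/w1.png",im[:,:,::-1]); P=cloud(m,d,True)
print(s["position"],s["qvel"].round(1))
hsv=cv2.cvtColor(im,cv2.COLOR_RGB2HSV)
b=(hsv[...,0]>105)&(hsv[...,0]<125)&(hsv[...,1]>120)
K=P[b]; K=K[(abs(K[:,2]-0.154)<0.006)&(abs(K[:,1]+.23)<.05)&(abs(K[:,0]-.608)<.06)]; print(len(K),K.mean(0),(K.max(0)+K.min(0))/2,np.ptp(K,0))
w,V=np.linalg.eigh(np.cov(K[:,:2].T)); print("yaw",np.degrees(np.arctan2(V[1,1],V[0,1])))
print(proj(m,[[.608,-.23,.154]],True))
E
```

```text
t: 1.4
position: [0.613, -0.2209, 0.2758]
eef_rot: [150.2, 89.6, 59.6]
wrist_force: [0.3, 1.5, -0.3]
grip_width: 0.0851
[ 0.61299458 -0.2208944   0.27579205] [ 3.3 -1.7  3.4  3.1  1.5  0.8  3.9]
1312 [ 0.60759542 -0.23243152  0.15190821] [ 0.60627873 -0.23292703  0.15144077] [0.05893892 0.01798211 0.00678461]
yaw 178.6157571270513
[[265.07282292 200.49972789]]
```

View pics/w1.png

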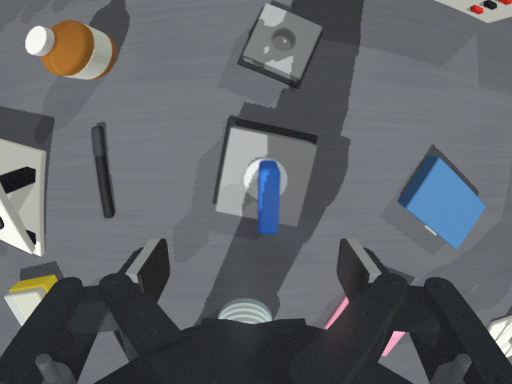

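The wrist view shows the blue-handled key at (268,198) in the large grey holder. The small grey look-alike is at (283,40) and the pink one at (365,330). The chosen one is the large grey block, which measures 100 × 101 mm.

Run:
```python
from t import *
s=r.state(); print(s["position"],*delta(mk([0,0,-1],[-0.023,-1.0,0]),[0.607,-0.231,0.135]))
```

```text
[ 0.61050505 -0.22468758  0.27562077] [-0.18102938  0.0571809  -0.49251838] [ -0.35050528  -0.63124239 -14.06207746]
```

```bash
python3 -m inch '{"travel":[[-0.35,-0.63,-2],[-0.35,-0.63,-5],[-0.35,-0.63,-8],[-0.35,-0.63,-11],[-0.35,-0.63,-14]],"rotation":[[-0.2,0,-0.5],[-0.2,0,-0.5],[-0.2,0,-0.5],[-0.2,0,-0.5],[-0.2,0,-0.5]],"claw":[100,100,100,100,100]}'
python3 - <<'E'
from t import *
s=r.state(); print(s["position"],*delta(mk([0,0,-1],[-0.023,-1.0,0]),[0.607,-0.231,0.135]))
E
```

```text
t: 1.87
position: [0.6059, -0.2324, 0.1343]
eef_rot: [24.7, 89.9, -66.8]
wrist_force: [0.2, -1.4, -0.5]
grip_width: 0.0854
[ 0.60591328 -0.23242569  0.13429449] [0.06776132 0.02918154 0.10334908] [0.10867214 0.14256912 0.0705508 ]
```

```bash
python3 -m inch '{"travel":[[0.1,0.1,0],[0.1,0.1,0],[0.1,0.1,0],[0.1,0.1,0],[0.1,0.1,0]],"rotation":[[0,0,0],[0,0,0],[0,0,0],[0,0,0],[0,0,0]],"claw":[15,10,10,10,10]}' 100;  python3 -m inch '{"travel":[[0,0,0],[0,0,0],[0,0,0]],"rotation":[[0,0,0],[0,0,0],[0,0,0]],"claw":[5,5,5]}' 100
```

```text
t: 2.28
position: [0.6081, -0.232, 0.1367]
eef_rot: [59.8, 89.7, -31.6]
wrist_force: [-0.4, 0.5, 0.2]
grip_width: 0.0256
t: 2.53
position: [0.6082, -0.2321, 0.1373]
eef_rot: [60.9, 89.7, -30.5]
wrist_force: [-0.5, -0.9, 3.7]
grip_width: 0.0165
```

```bash
cat >> t.py <<'E'
n30=np.array([-0.5*np.cos(np.radians(-15.6)),-0.5*np.sin(np.radians(-15.6)),np.cos(np.pi/6)])
mouth0=np.array([0.5535,0.205,0.125])
E
python3 - <<'E'
from t import *
s=r.state(); m=r.camera_model("wrist"); E=m["extrinsics"]; R0=Rcur(s)
cp=R0.inv().apply(E[:3,3]-s["position"]); print("cam in tool",cp,"axis",R0.inv().apply(-E[:3,2]))
az=np.radians(-10); Rt=mk(-n30,[np.cos(az),np.sin(az),0])
cam=mouth0+n30*0.30; tcp=cam-Rt.apply(cp); print("tcp",tcp,"foot",tcp+0.103*-n30)
print(delta(Rt,tcp))
E
```

```text
cam in tool [-0.1160215   0.06857119 -0.00063787] axis [ 0.96232525 -0.27189856  0.00113275]
tcp [0.45355898 0.16223672 0.28850411] foot [0.50316185 0.14838735 0.1993035 ]
(array([-27.39006564, -17.58708318,  80.20867919]), array([-15.4629755 ,  39.43096662,  15.12448457]))
```

```bash
python3 -m inch '{"travel":[[0,0,1.5],[0,0,4],[0,0,8],[0,0,12],[0,0,15.5]],"rotation":[[0,0,0],[0,0,0],[0,0,0],[0,0,0],[0,0,0]],"claw":[5,5,5,5,5]}'
python3 - <<'E'
from t import *
s=r.state(); print(s["position"],s["wrist_force"],s["grip_width"])
az=np.radians(-10); Rt=mk(-n30,[np.cos(az),np.sin(az),0])
print(delta(Rt,[.4535,.162,.289]))
E
```

```text
t: 2.95
position: [0.6081, -0.2319, 0.2944]
eef_rot: [62.6, 89.7, -28.8]
wrist_force: [1.1, 0.1, -1.5]
grip_width: 0.0166
[ 0.60807542 -0.23190396  0.29444967] [ 1.06906996  0.08516907 -1.53623166] 0.01660789760898399
(array([-27.40121337, -17.57094396,  80.18915036]), array([-15.45754168,  39.39039592,  -0.54496682]))
```

```bash
python3 -m inch '{"travel":[[-1.2,3,0],[-2.4,6,0],[-3.6,9,0],[-4.8,12,0],[-6,15,0]],"rotation":[[-2.1,-1.35,6.2],[-4.2,-2.7,12.4],[-6.3,-4.05,18.6],[-8.4,-5.4,24.8],[-10.5,-6.75,31]],"claw":[5,5,5,5,5]}';python3 -m inch '{"travel":[[-1.2,3,0],[-2.4,6,0],[-3.6,9,0],[-4.8,12,0],[-6,15,0]],"rotation":[[-2.1,-1.35,6.2],[-4.2,-2.7,12.4],[-6.3,-4.05,18.6],[-8.4,-5.4,24.8],[-10.5,-6.75,31]],"claw":[5,5,5,5,5]}'
python3 - <<'E'
from t import *
s=r.state(); print(s["position"],s["qpos"],s["grip_width"])
az=np.radians(-10); Rt=mk(-n30,[np.cos(az),np.sin(az),0])
print(delta(Rt,[.4535,.162,.289]))
E
```

```text
t: 3.37
position: [0.5469, -0.0802, 0.2945]
eef_rot: [19.5, 77.3, -40.5]
wrist_force: [0.4, 0.9, -1.7]
grip_width: 0.0169
t: 3.78
position: [0.4856, 0.0713, 0.2946]
eef_rot: [3.0, 65.9, -24.8]
wrist_force: [0.8, 0.9, -3.0]
grip_width: 0.017
[0.48560305 0.07125805 0.29455079] [  3.23956475   2.42290265 -25.99320961 122.47551969  28.35670843
  42.03001097 -69.39562074] 0.016957575573588055
(array([-6.08278649, -4.04438885, 17.5685278 ]), array([-3.21030504,  9.07419451, -0.55507876]))
```

```bash
python3 -m inch '{"travel":[[-1.1,3,-0.2],[-2.2,6,-0.4],[-3.2,9.07,-0.55],[-3.2,9.07,-0.55],[-3.2,9.07,-0.55]],"rotation":[[-2,-1.35,5.9],[-4,-2.7,11.8],[-6.1,-4.05,17.6],[-6.1,-4.05,17.6],[-6.1,-4.05,17.6]],"claw":[5,5,5,5,5]}'
python3 - <<'E'
from t import *
s=r.state(); print(s["position"],s["qpos"],s["grip_width"])
m=r.camera_model("wrist"); im,d=r.get_image("wrist")
cv2.imwrite("pics/w2.png",im[:,:,::-1]); np.savez("pics/w2.npz",im=im,d=d,E=m["extrinsics"])
print(proj(m,[mouth0],True))
u,v=proj(m,[mouth0],True)[0].astype(int)
cv2.imwrite("pics/w2c.png",cv2.resize(im[max(v-50,0):v+50,u-60:u+60,::-1],None,fx=6,fy=6,interpolation=cv2.INTER_CUBIC))
E
```

```text
t: 4.2
position: [0.4523, 0.1635, 0.2889]
eef_rot: [-6.5, 60.0, -15.4]
wrist_force: [1.0, -0.7, -2.6]
grip_width: 0.017
[0.45234926 0.16347674 0.28889204] [ -4.75589557   1.64473812 -33.00133875 126.18457565  39.65720271
  40.39512074 -74.5626467 ] 0.017008008818173836
[[254.65583646 112.84569024]]
```

View pics/w2.png

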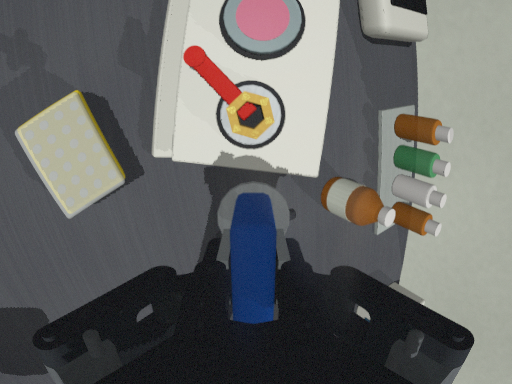

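View pics/w2c.png

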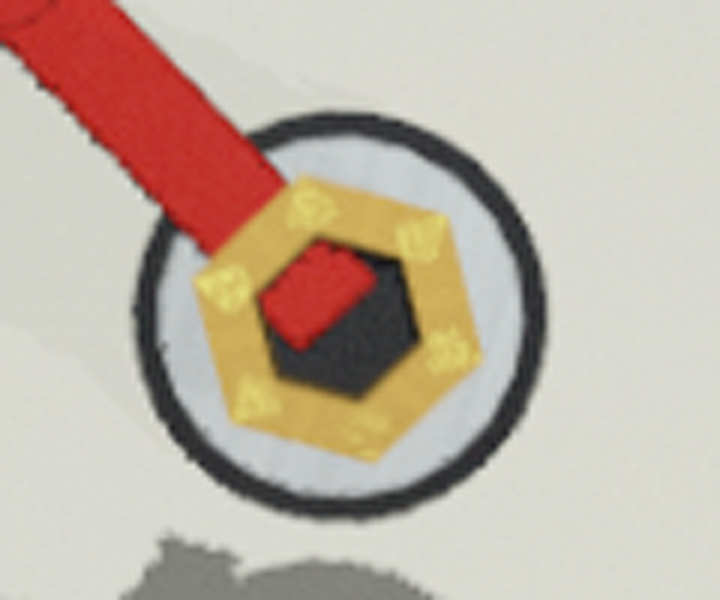

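```bash
cat > sock.py <<'E'
from t import *
def analyse(f, Rt, mouth):
    D=np.load(f); im,d=D["im"],D["d"]; m=dict(r.camera_model("wrist")); m["extrinsics"]=D["E"]
    P=cloud(m,d,True); hsv=cv2.cvtColor(im,cv2.COLOR_RGB2HSV)
    u,v=proj(m,[mouth],True)[0]
    yy,xx=np.mgrid[:384,:512]; near=np.hypot(xx-u,yy-v)<45
    br=((hsv[...,0]>14)&(hsv[...,0]<32)&(hsv[...,1]>100)&near).astype(np.uint8)
    # face plane
    iv=(hsv[...,1]<40)&(hsv[...,2]>170)&(P[...,2]>0.02)&(np.hypot(xx-u,yy-v)<130)
    Q=P[iv]; Q=Q[abs((Q-mouth)@n30+0.046)<0.012]
    for _ in range(6):
        c=Q.mean(0); n=np.linalg.svd(Q-c,full_matrices=False)[2][2]; n*=np.sign(n[2]); e=(Q-c)@n; Q=Q[abs(e)<max(.002,2*e.std())]
    print("plane n",n,"tilt",np.degrees(np.arccos(n[2])),"az",np.degrees(np.arctan2(-n[1],-n[0])),len(Q),e.std())
    B=P[br>0]; hb=(B-c)@n; print("brass h",np.percentile(hb,[10,50,90]))
    cs,hi=cv2.findContours(br,cv2.RETR_CCOMP,cv2.CHAIN_APPROX_NONE)
    o=max([k for k in range(len(cs)) if hi[0][k][3]<0],key=lambda k:cv2.contourArea(cs[k]))
    i=max([k for k in range(len(cs)) if hi[0][k][3]==o],key=lambda k:cv2.contourArea(cs[k]))
    out={}
    for nm,k in(("outer",o),("inner",i)):
        pts=cs[k][:,0].astype(float); oo,dd,_=ray(m,pts[:,0],pts[:,1],True)
        X=oo+dd*(((c+0.046*n-oo)@n)/(dd@n))[:,None]
        ty=Rt.apply([0,1,0]); tz=Rt.apply([0,0,1]); 
        a=X@ty; b=X@tz
        (cx,cy),rad=cv2.minEnclosingCircle(np.stack([a,b],1).astype(np.float32))
        M=cv2.moments((np.stack([a,b],1)*1e4).astype(np.float32)); ca,cb=M["m10"]/M["m00"]/1e4,M["m01"]/M["m00"]/1e4
        ang=np.arctan2(b-cb,a-ca); rr=np.hypot(a-ca,b-cb)
        # 6th harmonic of area boundary; phase = corner direction mod 60
        g=np.linspace(-np.pi,np.pi,720,endpoint=False); o_=np.argsort(ang); ri=np.interp(g,ang[o_],rr[o_],period=2*np.pi)
        ph=np.degrees(np.angle(np.sum(ri*np.exp(6j*g))))/6
        ctr=ca*ty+cb*tz+((c+0.046*n)@n)*n  # approx if ty,tz perp n
        X0=X.mean(0); ctr=X0+((ca-X0@ty)*ty+(cb-X0@tz)*tz); 
        print(nm,"centre",ctr,"px",proj(m,[ctr],True)[0],"meanr",rr.mean(),"maxr",rr.max(),"corner ang from tool y",ph,"-> flat",((ph+30)+30)%60-30)
        out[nm]=(ctr,((ph+30)+30)%60-30)
    return out,n
if __name__=="__main__":
    analyse("pics/w2.npz",Rcur(),mouth0)
E
python3 sock.py
```

```text
plane n [-0.48186105  0.13537813  0.86572668] tilt 30.034213172299157 az -15.692627574769837 15165 0.0007519111497273041
brass h [0.04438758 0.04592193 0.04691232]
outer centre [0.54858199 0.2039422  0.12339305] px [249.75953888 114.61275069] meanr 0.022277986278062666 maxr 0.024549477346535484 corner ang from tool y -14.872446174033577 -> flat 15.127553825966423
inner centre [0.54876342 0.2042036  0.12345325] px [249.91407845 114.33139866] meanr 0.012948420777714647 maxr 0.014609661990706275 corner ang from tool y -13.988439843517412 -> flat 16.011560156482588
```

Run:
```python
from t import *
D=np.load("pics/w2.npz"); im,d=D["im"],D["d"]; m=dict(r.camera_model("wrist")); m["extrinsics"]=D["E"]
P=cloud(m,d,True); s=r.state(); T=Rcur(s).inv().apply((P-s["position"]).reshape(-1,3)).reshape(P.shape)
hsv=cv2.cvtColor(im,cv2.COLOR_RGB2HSV); yy,xx=np.mgrid[:384,:512]
b=(hsv[...,0]>105)&(hsv[...,0]<125)&(hsv[...,1]>150)&(xx>220)&(xx<290)&(yy>180)&(yy<330)
for x0 in np.arange(-0.03,0.05,0.008):
    q=T[b&(abs(T[...,0]-x0)<.004)]
    if len(q)>20: print("blue x",x0.round(3),len(q),"y",np.percentile(q[:,1],[1,50,99]).round(4),"z",np.percentile(q[:,2],[1,50,99]).round(4))
f=(xx>205)&(xx<300)&(yy>175)&(yy<270)&(T[...,0]>0.06)&(T[...,0]<0.09)&~b
q=T[f]; print("flange",len(q),np.percentile(q,[1,50,99],axis=0).round(4), "maxy",q[:,1].max(), "z mid",(q[:,2].max()+q[:,2].min())/2,np.ptp(q[:,2]))
```

```text
blue x -0.014 4411 y [-0.0152  0.0112  0.0299] z [-0.0107 -0.002   0.0067]
blue x -0.006 282 y [0.0235 0.0298 0.0303] z [-0.0109 -0.002   0.0062]
blue x 0.002 226 y [0.0273 0.0298 0.0303] z [-0.0099 -0.002   0.0062]
blue x 0.01 184 y [0.0278 0.0298 0.0303] z [-0.0099 -0.0025  0.006 ]
blue x 0.018 138 y [0.0273 0.0297 0.0302] z [-0.0099 -0.0029  0.0062]
blue x 0.026 61 y [0.028  0.0298 0.0302] z [-0.0092 -0.003   0.0055]
flange 1482 [[ 0.0703 -0.009  -0.0253]
 [ 0.0717  0.0099 -0.0006]
 [ 0.0759  0.0242  0.0219]] maxy 0.02474771013651573 z mid -0.0015947532556856315 0.04851565664445846
```

```bash
cat >> t.py <<'E'
Rlook=mk(-n30,[np.cos(np.radians(-10)),np.sin(np.radians(-10)),0])
mouth=np.array([0.5487,0.2041,0.1234])+0.0018*Rlook.apply([0,0,1])
def Rkey(a): return R.from_rotvec(n30*np.radians(a))*Rlook   # a CCW about n from look
FL=0.077
def tgt(a,h): return Rkey(a), mouth+n30*h-Rkey(a).apply([FL,-0.0002,0])
def rep(a,h):
    s=r.state(); rv,tr=delta(*tgt(a,h),s)
    loc=Rlook.inv().apply(s["position"]+Rcur(s).apply([FL,-0.0002,0])-mouth)
    rel=(Rcur(s)*Rlook.inv()); ang=np.degrees(rel.as_rotvec()@n30)
    print("t",round(s["t"],2),"rot",rv.round(2),"trav",tr.round(2),"| flange h %.1f lat %s mm, ang %.2f"%(-loc[0]*1000,(loc[1:]*1000).round(1),ang))
    print("  f along n %.1f lat %s"%(s["wrist_force"]@n30,(s["wrist_force"]-n30*(s["wrist_force"]@n30)).round(1)),"mom n %.2f"%(s["moment"]@n30),s["moment"].round(2),"q",s["qpos"].round(0),"w",round(s["grip_width"],4))
E
python3 -c "
from t import *
print(mouth); rep(44.4,0.07)"
```

```text
[0.55024635 0.2038785  0.12429429]
t 4.25 rot [-21.34   5.95  38.42] trav [ 2.63  6.18 -3.74] | flange h 106.7 lat [-67.5   3.5] mm, ang 0.05
  f along n -1.7 lat [-1.1 -0.  -0.6] mom n -0.05 [ 0.23  0.84 -0.06] q [ -5.   2. -33. 126.  40.  40. -75.] w 0.017
```

```bash
python3 -m inch '{"travel":[[0.5,1.2,-0.2],[1,2.4,-0.6],[1.5,3.6,-1.2],[2,4.8,-1.9],[2.4,5.6,-2.6]],"rotation":[[-3,0.85,5.5],[-6,1.7,11],[-9,2.55,16.5],[-12.2,3.4,21.9],[-15.3,4.25,27.4]],"claw":[5,5,5,5,5]}'; python3 -c "
from t import *
rep(44.4,0.06)"
```

```text
t: 4.67
position: [0.4784, 0.2175, 0.2628]
eef_rot: [-38.5, 60.0, -15.9]
wrist_force: [0.3, -0.1, -2.5]
grip_width: 0.017
t 4.67 rot [-5.93  1.7  10.94] trav [ 0.58  0.5  -1.99] | flange h 79.4 lat [-7.2  5.5] mm, ang 31.84
  f along n -2.3 lat [-0.8  0.2 -0.5] mom n 0.03 [0.27 0.83 0.05] q [ -9.  11. -36. 122.  49.  44. -55.] w 0.017
```

```bash
python3 -m inch '{"travel":[[0.2,0.25,-0.5],[0.4,0.5,-1.2],[0.58,0.5,-1.9],[0.58,0.5,-1.99],[0.58,0.5,-1.99]],"rotation":[[-3,0.85,5.5],[-5.9,1.7,10.9],[-5.9,1.7,10.9],[-5.9,1.7,10.9],[-5.9,1.7,10.9]],"claw":[5,5,5,5,5]}'
python3 - <<'E'
from t import *
rep(44.4,0.03)
im,d=r.get_image("scene"); cv2.imwrite("pics/s3.png",cv2.resize(im[60:260,180:400,::-1],None,fx=3,fy=3,interpolation=cv2.INTER_CUBIC))
im,d=r.get_image("wrist"); cv2.imwrite("pics/w3.png",im[:,:,::-1])
E
```

```text
t: 5.08
position: [0.4843, 0.2211, 0.2421]
eef_rot: [-50.8, 60.1, -15.9]
wrist_force: [-0.1, -0.4, -2.0]
grip_width: 0.0168
t 5.08 rot [-0.05 -0.07  0.32] trav [ 1.43 -0.27 -2.52] | flange h 59.1 lat [-1.4 -0.2] mm, ang 44.11
  f along n -1.8 lat [-0.9 -0.2 -0.5] mom n 0.04 [0.18 0.8  0.02] q [ -9.  14. -36. 122.  53.  43. -47.] w 0.0168
```

View pics/s3.png

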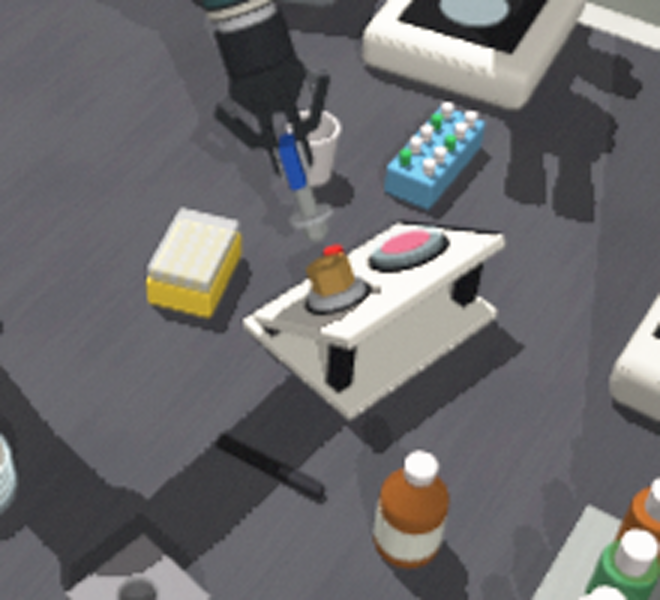

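View pics/w3.png

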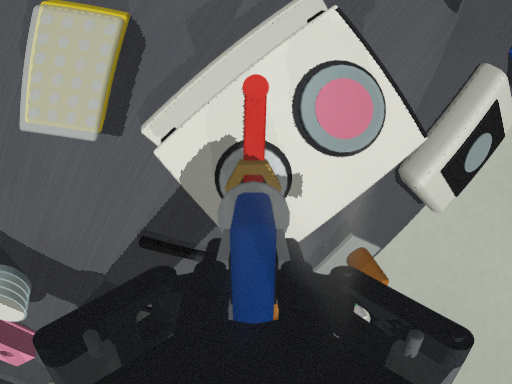

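```bash
python3 -c "
from t import *
rep(44.4,0.027)"
```

```text
t 5.18 rot [-0.07  0.02  0.19] trav [ 1.57 -0.39 -2.88] | flange h 60.0 lat [-0.5  0.4] mm, ang 44.20
  f along n -2.0 lat [-1.3  0.3 -0.8] mom n 0.04 [0.26 0.86 0.05] q [ -9.  14. -36. 122.  53.  43. -47.] w 0.0169
```

```bash
python3 -m inch '{"travel":[[0.4,-0.1,-0.7],[0.8,-0.2,-1.5],[1.2,-0.3,-2.2],[1.57,-0.39,-2.88],[1.57,-0.39,-2.88]],"rotation":[[0,0,0.2],[0,0,0.2],[0,0,0.2],[0,0,0.2],[0,0,0.2]],"claw":[5,5,5,5,5]}'; python3 -c "
from t import *
rep(44.4,0.015)"
```

```text
t: 5.6
position: [0.5003, 0.217, 0.2127]
eef_rot: [-50.9, 60.1, -15.7]
wrist_force: [0.1, -0.8, -2.7]
grip_width: 0.0169
t 5.6 rot [-0.01 -0.09  0.08] trav [ 0.56 -0.06 -0.88] | flange h 25.4 lat [-0.9 -0.6] mm, ang 44.34
  f along n -2.5 lat [-1.1 -0.4 -0.6] mom n 0.02 [ 0.2   0.85 -0.  ] q [-10.  17. -34. 122.  59.  41. -51.] w 0.0169
```

```bash
python3 -m inch '{"travel":[[0.15,-0.03,-0.2],[0.25,-0.05,-0.4],[0.35,-0.06,-0.55],[0.46,-0.06,-0.7],[0.56,-0.06,-0.88]],"rotation":[[0,0,0],[0,0,0],[0,0,0],[0,0,0],[0,0,0]],"claw":[5,5,5,5,5]}'; python3 -c "
from t import *
rep(44.4,0.005)"
```

```text
t: 6.02
position: [0.505, 0.2174, 0.2036]
eef_rot: [-50.8, 60.2, -15.5]
wrist_force: [-3.7, 1.4, -3.2]
grip_width: 0.017
t 6.02 rot [-0.08 -0.14 -0.  ] trav [ 0.56 -0.23 -0.84] | flange h 15.3 lat [ 0.9 -1.2] mm, ang 44.38
  f along n -0.8 lat [-4.1  1.5 -2.5] mom n -0.01 [0.64 1.72 0.07] q [-10.  19. -33. 122.  60.  41. -52.] w 0.017
```

```bash
python3 -m inch '{"travel":[[0.1,-0.04,-0.17],[0.22,-0.09,-0.34],[0.34,-0.14,-0.5],[0.45,-0.18,-0.67],[0.56,-0.23,-0.84]],"rotation":[[0,0,0],[0,0,0],[0,0,0],[0,0,0],[0,0,0]],"claw":[5,5,5,5,5]}'; python3 -c "
from t import *
rep(44.4,-0.003)"
```

```text
t: 6.43
position: [0.5098, 0.2163, 0.1955]
eef_rot: [-50.7, 60.2, -15.4]
wrist_force: [-25.4, 0.7, 25.6]
grip_width: 0.017
t 6.43 rot [-0.13 -0.15 -0.06] trav [ 0.47 -0.23 -0.72] | flange h 5.8 lat [ 1.2 -0.9] mm, ang 44.41
  f along n 34.5 lat [-8.8 -4.  -4.3] mom n -0.04 [-0.38  3.32 -0.77] q [-10.  20. -33. 122.  62.  40. -53.] w 0.017
```

Run:
```python
from t import *
s=r.state(); m=r.camera_model("wrist")
im,d=r.get_image("wrist"); cv2.imwrite("pics/w4.png",im[:,:,::-1])
P=cloud(m,d,True); T=Rcur(s).inv().apply((P-s["position"]).reshape(-1,3)).reshape(P.shape)
hsv=cv2.cvtColor(im,cv2.COLOR_RGB2HSV); yy,xx=np.mgrid[:384,:512]
b=(hsv[...,0]>105)&(hsv[...,0]<125)&(hsv[...,1]>150)&(xx>220)&(xx<290)&(yy>180)&(yy<330)
print("top x",np.median(T[b&(T[...,0]<-.005)],0))
f=(xx>205)&(xx<300)&(yy>175)&(yy<270)&(T[...,0]>0.06)&(T[...,0]<0.079)&~b&(hsv[...,1]<60); q=T[f]; print("flange",np.percentile(q,[5,50,95],axis=0))
br=(hsv[...,0]>14)&(hsv[...,0]<32)&(hsv[...,1]>100)&(yy>130)&(yy<260)&(xx>200)&(xx<310); q=T[br]; print("brass",len(q),np.percentile(q,[5,25,50,95],axis=0)); print(T[br][:, 0].min())
rep(44.4,-.003)
im,d=r.get_image("scene"); cv2.imwrite("pics/s4.png",cv2.resize(im[90:190,240:360,::-1],None,fx=6,fy=6,interpolation=cv2.INTER_CUBIC))
```

```text
top x [-0.0155433   0.01110001 -0.00037443]
flange [[ 0.07105881 -0.00713319 -0.02255421]
 [ 0.07216045  0.00911153 -0.00040593]
 [ 0.07354907  0.02256826  0.02133409]]
brass 298 [[ 0.08226721  0.01720023 -0.01613456]
 [ 0.08466002  0.02137475 -0.01150704]
 [ 0.09032079  0.02207714 -0.00326218]
 [ 0.10305244  0.02238862  0.0127753 ]]
-0.11647883172776172
t 6.48 rot [-0.1  -0.14 -0.06] trav [ 0.49 -0.22 -0.74] | flange h 6.0 lat [ 1.1 -1. ] mm, ang 44.42
  f along n 12.4 lat [-5.7 -0.5 -3.1] mom n 0.01 [ 0.19  2.33 -0.25] q [-10.  20. -33. 122.  62.  40. -53.] w 0.0167
```

View pics/s4.png

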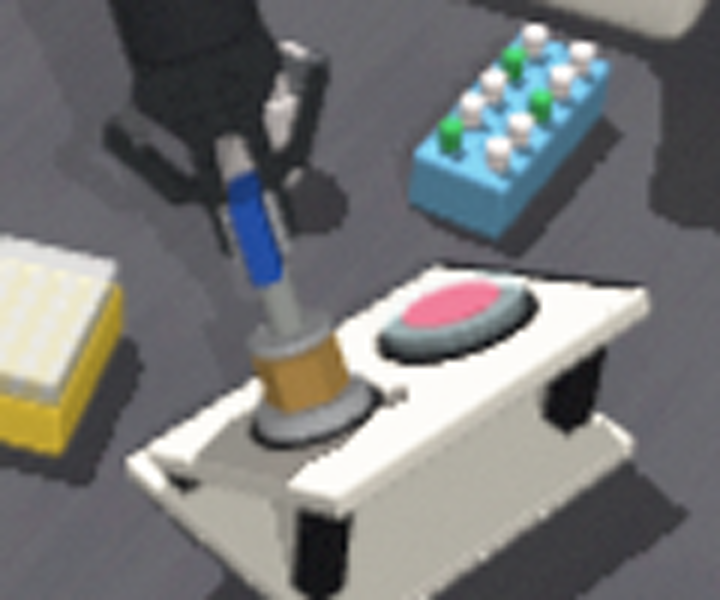

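View pics/w4.png

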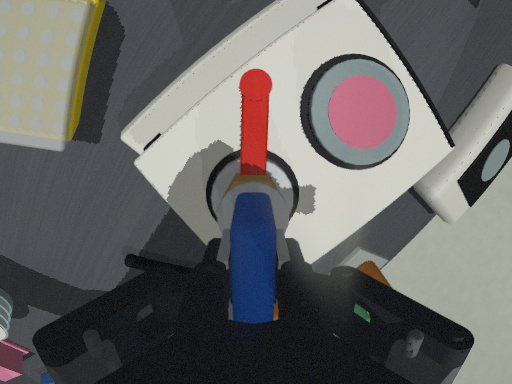

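```bash
python3 -m inch '{"travel":[[0.1,-0.03,-0.17],[0.15,-0.04,-0.25],[0.15,-0.04,-0.25],[0.15,-0.04,-0.25],[0.15,-0.04,-0.25]],"rotation":[[-1,0.27,1.7],[-1,0.27,1.7],[0,0,0],[1,-0.27,-1.7],[0,0,0]],"claw":[5,5,5,5,5]}'; python3 -c "
from t import *
rep(44.4,-0.003)"
```

```text
t: 6.95
position: [0.5096, 0.2168, 0.1953]
eef_rot: [-50.8, 60.0, -15.5]
wrist_force: [-23.0, 0.2, 24.0]
grip_width: 0.0167
t 6.95 rot [-0.05 -0.   -0.04] trav [ 0.49 -0.28 -0.7 ] | flange h 5.8 lat [ 1.6 -1.1] mm, ang 44.41
  f along n 31.9 lat [-7.7 -4.1 -3.6] mom n -0.20 [-0.74  3.02 -1.11] q [-10.  20. -33. 122.  62.  40. -54.] w 0.0167
```

Run:
```python
from t import *
yy,xx=np.mgrid[:384,:512]
for cam in ("wrist","scene"):
    s=r.state(); m=r.camera_model(cam); im,d=r.get_image(cam); np.savez(f"pics/{cam}5.npz",im=im,d=d,E=m["extrinsics"])
    P=cloud(m,d,cam=="wrist"); hsv=cv2.cvtColor(im,cv2.COLOR_RGB2HSV)
    H=(P-mouth)@n30+0.046
    L=np.linalg.norm((P-mouth)-((P-mouth)@n30)[...,None]*n30,axis=-1)
    iv=(hsv[...,1]<40)&(hsv[...,2]>150)&(abs(H)<0.012)&(L<0.2)&(L>.045); 
    Q=P[iv]
    for _ in range(6):
        c=Q.mean(0); n=np.linalg.svd(Q-c,full_matrices=False)[2][2]; n*=np.sign(n[2]); e=(Q-c)@n; Q=Q[abs(e)<max(.002,2*e.std())]
    print(cam,"plane offset of face in mouth frame",np.median(H[iv]),"n",n,np.degrees(np.arccos(n[2])))
    H2=(P-c)@n
    sel=(L<0.026)&(hsv[...,1]<70)&(H2>0.045)&(H2<0.068)
    print(" flange H2 hist",np.histogram(H2[sel],bins=np.arange(.045,.069,.002)),)
    br=(hsv[...,0]>12)&(hsv[...,0]<32)&(hsv[...,1]>100)&(L<0.03); print(" brass H2",np.percentile(H2[br],[1,50,95,99]),br.sum())
rep(44.4,0)
```

```text
wrist plane offset of face in mouth frame 4.806649861580081e-05 n [-0.48182116  0.1353084   0.86575979] 30.030423544792587
 flange H2 hist (array([   1,    0,    0,   18,   35, 1034,  373,    0,    0,    0,    0,
          0]), array([0.045, 0.047, 0.049, 0.051, 0.053, 0.055, 0.057, 0.059, 0.061,
       0.063, 0.065, 0.067, 0.069]))
 brass H2 [0.02177873 0.03811075 0.04664402 0.14050412] 302
scene plane offset of face in mouth frame 0.0019713516142174023 n [-0.47957706  0.13057725  0.86773004] 29.804082703158663
 flange H2 hist (array([ 4,  3,  2,  3,  4, 30, 16,  5,  4,  4,  2,  4]), array([0.045, 0.047, 0.049, 0.051, 0.053, 0.055, 0.057, 0.059, 0.061,
       0.063, 0.065, 0.067, 0.069]))
 brass H2 [0.01662867 0.03177071 0.04554935 0.04691571] 121
t 7.05 rot [-0.01 -0.02 -0.12] trav [ 0.35 -0.24 -0.44] | flange h 5.8 lat [ 1.6 -1.1] mm, ang 44.51
  f along n 31.6 lat [-7.7 -4.  -3.7] mom n -0.10 [-0.86  3.02 -1.07] q [-10.  20. -33. 122.  62.  40. -54.] w 0.0164
```

Run:
```python
from t import *
s=r.state(); print("F look",Rlook.inv().apply(s["wrist_force"]),"M look",Rlook.inv().apply(s["moment"]))
D=np.load("pics/w2.npz"); im,d=D["im"],D["d"]; m=dict(r.camera_model("wrist")); m["extrinsics"]=D["E"]
P=cloud(m,d,True); H=(P-mouth)@n30+0.046; hsv=cv2.cvtColor(im,cv2.COLOR_RGB2HSV)
yy,xx=np.mgrid[:384,:512]; near=np.hypot(xx-250,yy-114.5)<11
red=near&((hsv[...,0]<8)|(hsv[...,0]>172))&(hsv[...,1]>150); dark=near&(hsv[...,2]<70)
print("red in recess H",np.percentile(H[red],[5,50,95]),red.sum(),"dark",np.percentile(H[dark],[5,50,95]))
far=(np.hypot(xx-250,yy-114.5)>30)&(np.hypot(xx-250,yy-114.5)<90)&((hsv[...,0]<8)|(hsv[...,0]>174))&(hsv[...,1]>180)&(hsv[...,2]>100); print("finger",np.percentile(H[far],[5,50,95]))
q=P[red]; loc=Rlook.inv().apply(q-mouth); print(np.percentile(loc,[2,50,98],axis=0))
```

```text
F look [-31.61559433  -5.08411039  -7.98805438] M look [ 0.10273106  2.88163565 -1.64281184]
red in recess H [0.01684121 0.02475343 0.02615177] 177 dark [0.01543175 0.0165882  0.01787917]
finger [0.02377406 0.02528976 0.02688004]
[[ 0.01960688 -0.00473306 -0.01256405]
 [ 0.02124657  0.00349481 -0.00511107]
 [ 0.02955597  0.0110823   0.00346723]]
```

```bash
cat >> t.py <<'E'
def go(a,h,ly=0,lz=0):
    s=r.state(); Rt,p=tgt(a,h); rv,tr=delta(Rt,p+Rlook.apply([0,ly/1000,lz/1000]),s)
    print("a%g h%g (%g,%g): trav"%(a,h*1000,ly,lz),tr.round(2).tolist(),"rot",rv.round(2).tolist())
def st():
    s=r.state(); loc=Rlook.inv().apply(s["position"]+Rcur(s).apply([FL,-0.0002,0])-mouth)
    rv=(Rcur(s)*Rlook.inv()).as_rotvec(degrees=True); ang=rv@n30
    print("t %.2f h %.1f lat %s ang %.2f tilt %s | F %s M %s q7 %.0f w %.4f"%(s["t"],-loc[0]*1000,(loc[1:]*1000).round(1),ang,Rlook.inv().apply(rv-ang*n30).round(2)[1:],Rlook.inv().apply(s["wrist_force"]).round(1),Rlook.inv().apply(s["moment"]).round(2),s["qpos"][6],s["grip_width"]))
E
python3 -c "
from t import *
st(); go(44.4,.008,1,-2); go(44.4,.003,1,-2)"
```

```text
t 7.05 h 5.8 lat [ 1.6 -1.1] ang 44.51 tilt [-0.01  0.07] | F [-31.6  -5.1  -8. ] M [ 0.1   2.88 -1.64] q7 -54 w 0.0164
a44.4 h8 (1,-2): trav [-0.19, -0.01, 0.15] rot [-0.01, -0.02, -0.12]
a44.4 h3 (1,-2): trav [0.05, -0.08, -0.29] rot [-0.01, -0.02, -0.12]
```

```bash
python3 -m inch '{"travel":[[-0.1,0,0.05],[-0.19,-0.01,0.15],[-0.19,-0.01,0.15],[-0.19,-0.01,0.15]],"rotation":[[0,0,0],[0,0,0],[0,0,0],[0,0,0]],"claw":[5,5,5,5]}'; python3 -c "
from t import *
st(); go(44.4,.002,1,-2)"
```

```text
t: 7.38
position: [0.5082, 0.2165, 0.1968]
eef_rot: [-50.8, 60.0, -15.5]
wrist_force: [-1.3, 1.0, -2.3]
grip_width: 0.0168
t 7.38 h 7.8 lat [ 1.  -1.5] ang 44.48 tilt [-0.03  0.05] | F [ 1.2  0.9 -2.4] M [0.02 1.17 0.33] q7 -53 w 0.0168
a44.4 h2 (1,-2): trav [0.24, -0.06, -0.53] rot [-0.01, 0.0, -0.1]
```

```bash
python3 -m inch '{"travel":[[0.08,-0.02,-0.17],[0.16,-0.04,-0.35],[0.2,-0.05,-0.45],[0.2,-0.05,-0.45]],"rotation":[[0,0,0],[0,0,0],[0,0,0],[0,0,0]],"claw":[5,5,5,5]}'; python3 -c "
from t import *
st(); go(44.4,.002,1,-2)"
```

```text
t: 7.72
position: [0.5092, 0.217, 0.195]
eef_rot: [-51.0, 59.8, -15.6]
wrist_force: [-24.2, -1.1, 29.8]
grip_width: 0.0175
t 7.72 h 5.8 lat [ 1.6 -1.4] ang 44.52 tilt [-0.19 -0.1 ] | F [-37.3  -6.9  -5.8] M [ 0.    2.37 -2.14] q7 -54 w 0.0175
a44.4 h2 (1,-2): trav [0.14, -0.11, -0.34] rot [0.12, 0.19, -0.11]
```

```bash
python3 -c "
from t import *
go(40.4,.004,1,-1.5);go(36.4,.004,1,-1.5)"
```

```text
a40.4 h4 (1,-1.5): trav [0.09, -0.09, -0.14] rot [2.05, -0.35, -3.57]
a36.4 h4 (1,-1.5): trav [0.09, -0.09, -0.14] rot [3.98, -0.89, -7.03]
```

```bash
python3 -m inch '{"travel":[[0.08,-0.08,-0.12],[0.08,-0.08,-0.12],[0.08,-0.08,-0.12],[0.08,-0.08,-0.12]],"rotation":[[1,-0.2,-1.8],[2.05,-0.35,-3.6],[2.05,-0.35,-3.6],[2.05,-0.35,-3.6]],"claw":[5,5,5,5]}'; python3 -c "
from t import *
st(); go(36.4,.004,1,-1.5)"
```

```text
t: 8.05
position: [0.5091, 0.2171, 0.1952]
eef_rot: [-46.9, 59.9, -15.6]
wrist_force: [-16.4, 0.1, 17.4]
grip_width: 0.0171
t 8.05 h 6.0 lat [ 1.7 -1.5] ang 40.42 tilt [-0.08 -0.05] | F [-23.   -3.8  -5.4] M [-0.05  2.13 -1.03] q7 -58 w 0.0171
a36.4 h4 (1,-1.5): trav [0.09, -0.1, -0.16] rot [1.97, -0.45, -3.48]
```

```bash
python3 -m inch '{"travel":[[0.08,-0.08,-0.12],[0.1,-0.1,-0.18],[0.1,-0.1,-0.18],[0.1,-0.1,-0.18]],"rotation":[[1,-0.2,-1.8],[2,-0.45,-3.5],[3,-0.7,-5.3],[3,-0.7,-5.3]],"claw":[5,5,5,5]}'; python3 -c "
from t import *
st(); go(44.4,.004,1,-1.5)"
```

```text
t: 8.38
position: [0.5089, 0.2175, 0.1949]
eef_rot: [-40.7, 59.9, -15.5]
wrist_force: [-20.2, -0.1, 20.6]
grip_width: 0.0168
t 8.38 h 5.9 lat [ 2.1 -1.9] ang 34.29 tilt [-0.07  0.02] | F [-27.6  -4.8  -7.1] M [-0.02  2.43 -1.17] q7 -64 w 0.0168
a44.4 h4 (1,-1.5): trav [0.11, -0.14, -0.14] rot [-4.9, 1.42, 8.74]
```

```bash
python3 -m inch '{"travel":[[0.05,-0.05,-0.12],[0.05,-0.05,-0.14],[0.05,-0.05,-0.14],[0.05,-0.05,-0.14]],"rotation":[[1,-0.2,-1.8],[2,-0.45,-3.5],[2.5,-0.6,-4.4],[2.5,-0.6,-4.4]],"claw":[5,5,5,5]}'
python3 - <<'E'
from t import *
st()
m=r.camera_model("wrist"); im,d=r.get_image("wrist"); cv2.imwrite("pics/w6.png",im[:,:,::-1]); np.savez("pics/w6.npz",im=im,d=d,E=m["extrinsics"])
# finger angle in look frame for w2 / w6
for f in ("w2","w6"):
    D=np.load(f"pics/{f}.npz"); im,d=D["im"],D["d"]; m=dict(m); m["extrinsics"]=D["E"]; P=cloud(m,d,True); hsv=cv2.cvtColor(im,cv2.COLOR_RGB2HSV)
    L=Rlook.inv().apply((P-mouth).reshape(-1,3)).reshape(P.shape)
    rr=np.hypot(L[...,1],L[...,2]); red=((hsv[...,0]<8)|(hsv[...,0]>174))&(hsv[...,1]>180)&(rr>.04)&(rr<.11)&(abs(L[...,0]-.02)<.01)
    q=L[red]; c=q.mean(0); print(f,len(q),"finger dir from tool-look y:",np.degrees(np.arctan2(c[2],c[1])), "by axis",np.degrees(np.arctan(np.polyfit(q[:,1],q[:,2],1)[0])))
E
```

```text
t: 8.72
position: [0.5087, 0.2176, 0.1949]
eef_rot: [-35.6, 59.9, -15.5]
wrist_force: [-15.9, -0.7, 17.4]
grip_width: 0.0171
t 8.72 h 6.0 lat [ 2.1 -2. ] ang 29.23 tilt [-0.1  0. ] | F [-22.7  -4.4  -4.9] M [-0.27  2.02 -1.17] q7 -69 w 0.0171
w2 958 finger dir from tool-look y: -43.89812303600002 by axis -37.26562839445648
w6 2173 finger dir from tool-look y: -41.69580673145413 by axis -35.89569130289926
```

View pics/w6.png

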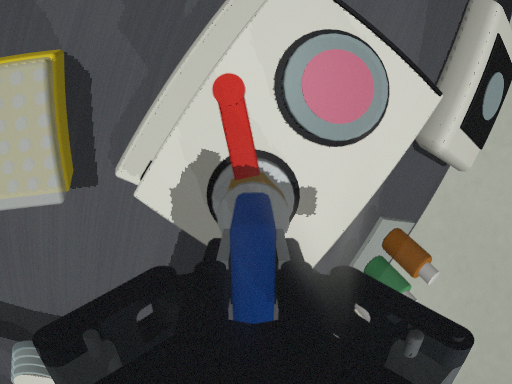

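Run:
```python
from t import *
yy,xx=np.mgrid[:384,:512]
for f in ("w2","wrist5","w6"):
    D=np.load(f"pics/{f}.npz"); im,d=D["im"],D["d"]; m=dict(r.camera_model("wrist")); m["extrinsics"]=D["E"]; P=cloud(m,d,True); hsv=cv2.cvtColor(im,cv2.COLOR_RGB2HSV)
    E=D["E"]; C=(P-E[:3,3])@E[:3,:3]
    # flange pixels: greyish in region around
    H=(P-mouth)@n30+.046
    sel=(xx>215)&(xx<295)&(yy>178)&(yy<255)&(hsv[...,1]<90)
    lo,hi=(0.045,0.062) if f!="w2" else (0.12,0.2)
    if f=="w2": H=(P-mouth)@n30
    sel&=(H>lo)&(H<hi)
    Q=P[sel]; 
    for _ in range(8):
        c=Q.mean(0); n=np.linalg.svd(Q-c,full_matrices=False)[2][2]; n*=np.sign(n[2]); e=(Q-c)@n; Q=Q[abs(e)<max(.0008,2*e.std())]
    L=Rlook.inv().apply(c-mouth)
    print(f,len(Q),"flange n vs n30 deg (look y,z comps)",np.degrees(Rlook.inv().apply(n))[1:].round(2),"rms",e.std(),"h",np.median((Q-mouth)@n30), "ctr",L.round(4))
```

```text
w2 538 flange n vs n30 deg (look y,z comps) [-57.17  -2.17] rms 0.001161276400473733 h 0.17897211100558116 ctr [-0.1778 -0.055   0.0044]
wrist5 1289 flange n vs n30 deg (look y,z comps) [ 0.44 -0.34] rms 0.0005156095474471161 h 0.010682679742506355 ctr [-0.0107  0.007  -0.0074]
w6 1215 flange n vs n30 deg (look y,z comps) [ 0.61 -0.41] rms 0.0004709778390335571 h 0.010792962469121927 ctr [-0.0108  0.0087 -0.0064]
```

```bash
python3 -c "
from t import *
st(); go(40,.007,1,-1.5); go(40,.003,1,-1.5); go(40,.001,1,-1.5)"
```

```text
t 8.77 h 6.0 lat [ 2.1 -2. ] ang 29.26 tilt [-0.1  0. ] | F [-20.8  -4.1  -5.8] M [-0.2   2.02 -1.2 ] q7 -69 w 0.0168
a40 h7 (1,-1.5): trav [-0.02, -0.1, 0.13] rot [-5.19, 1.53, 9.28]
a40 h3 (1,-1.5): trav [0.18, -0.16, -0.22] rot [-5.19, 1.53, 9.28]
a40 h1 (1,-1.5): trav [0.27, -0.18, -0.39] rot [-5.19, 1.53, 9.28]
```

```bash
python3 -m inch '{"travel":[[-0.02,-0.1,0.13],[-0.02,-0.1,0.13],[0.1,-0.13,-0.05],[0.18,-0.15,-0.2],[0.22,-0.17,-0.3]],"rotation":[[-2.6,0.77,4.6],[-5.2,1.53,9.3],[-5.2,1.53,9.3],[-5.2,1.53,9.3],[-5.2,1.53,9.3]],"claw":[5,5,5,5,5]}' 120; python3 -c "
from t import *
st(); go(40,.001,1.5,-1.5)"
```

```text
t: 9.18
position: [0.5094, 0.2174, 0.1949]
eef_rot: [-46.5, 59.8, -15.7]
wrist_force: [-37.9, -2.2, 46.6]
grip_width: 0.0169
t 9.18 h 5.6 lat [ 2.  -1.3] ang 39.97 tilt [-0.19 -0.14] | F [-58.3 -11.4  -9.2] M [ 0.01  3.14 -3.15] q7 -59 w 0.0169
a40 h1 (1.5,-1.5): trav [0.22, -0.12, -0.4] rot [0.08, 0.21, 0.05]
```

```bash
python3 -c "
from t import *
go(46,.0045,1.3,-1.5); go(50,.0045,1.3,-1.5)"
```

```text
a46 h4.5 (1.3,-1.5): trav [0.05, -0.09, -0.09] rot [-2.82, 1.02, 5.24]
a50 h4.5 (1.3,-1.5): trav [0.04, -0.09, -0.09] rot [-4.75, 1.56, 8.7]
```

```bash
python3 -m inch '{"travel":[[0.04,-0.09,-0.08],[0.04,-0.09,-0.08],[0.04,-0.09,-0.08],[0.04,-0.09,-0.08],[0.04,-0.09,-0.08]],"rotation":[[-1.5,0.5,2.6],[-2.8,1,5.2],[-3.8,1.3,7],[-4.75,1.56,8.7],[-4.75,1.56,8.7]],"claw":[5,5,5,5,5]}'; python3 -c "
from t import *
st(); go(44,.004,1.3,-1.5); go(41,.004,1.3,-1.5)"
```

```text
t: 9.6
position: [0.5087, 0.2169, 0.195]
eef_rot: [-56.5, 60.0, -15.7]
wrist_force: [-17.3, -0.3, 16.7]
grip_width: 0.0167
t 9.60 h 6.0 lat [ 1.4 -2. ] ang 49.96 tilt [-0.01 -0.08] | F [-22.8  -4.2  -6.6] M [ 0.15  2.37 -1.18] q7 -49 w 0.0167
a44 h4 (1.3,-1.5): trav [0.14, -0.05, -0.14] rot [2.93, -0.77, -5.13]
a41 h4 (1.3,-1.5): trav [0.14, -0.05, -0.14] rot [4.38, -1.18, -7.73]
```

```bash
python3 -c "
from t import *
go(41,.045,1.3,-1.5)
Rt=Rkey(41); p=mouth+n30*.23-Rt.apply([-0.116,0.0686,-0.0006]); print(delta(Rt,p))"
```

```text
a41 h45 (1.3,-1.5): trav [-1.83, 0.5, 3.41] rot [4.38, -1.18, -7.73]
(array([ 4.37539658, -1.17589035, -7.72659102]), array([ 1.68111182, -5.37884332,  5.35004576]))
```

```bash
python3 -m inch '{"travel":[[-0.9,0.25,1.7],[-1.83,0.5,3.41],[-0.6,-1.5,4.2],[0.6,-3.5,4.8],[1.68,-5.38,5.35]],"rotation":[[2.2,-0.6,-3.9],[4.38,-1.18,-7.73],[4.38,-1.18,-7.73],[4.38,-1.18,-7.73],[4.38,-1.18,-7.73]],"claw":[5,5,5,5,5]}'
python3 - <<'E'
from t import *
st()
m=r.camera_model("wrist"); im,d=r.get_image("wrist"); cv2.imwrite("pics/w7.png",im[:,:,::-1]); np.savez("pics/w7.npz",im=im,d=d,E=m["extrinsics"])
u,v=proj(m,[mouth],True)[0].astype(int); print(u,v)
c=im[v-45:v+45,u-45:u+45,::-1]; c=np.clip(c.astype(float)*1.6,0,255).astype(np.uint8)
cv2.imwrite("pics/w7c.png",cv2.resize(c,None,fx=6.5,fy=6.5,interpolation=cv2.INTER_CUBIC))
P=cloud(m,d,True); H=(P-mouth)@n30+.046
np.set_printoptions(linewidth=250); print((H[v-16:v+18:2,u-20:u+20:2]*1000).round(0).astype(int))
E
```

```text
t: 10.02
position: [0.5267, 0.1616, 0.2493]
eef_rot: [-47.4, 59.9, -15.7]
wrist_force: [1.0, 0.5, -3.6]
grip_width: 0.0168
t 10.02 h 36.9 lat [-52.9  47.3] ang 40.87 tilt [-0.07 -0.09] | F [ 3.5  0.8 -0.9] M [-0.01  0.84  0.06] q7 -40 w 0.0168
252 109
[[ 46  48  46  45  35  26  24  25  25  26  24  24  25  26  31  47  47  46  46  46]
 [ 46  45  46  46  25  25  24  25  25  24  25  27  25  24  26  42  46  45  47  46]
 [ 47  45  46  35  25  25  25  26  25  25  26  27  25  25  26 276  46  46  46  46]
 [ 47  45  44  25  25  25  23  25  26  26  24  24  26  25  26  24  39  46  47  46]
 [ 47  47  29  17  26  25  25  25  25  25  24  25  25  26  25  23  16  44  47  46]
 [ 47  40  17  16  25  26  25  26  25  24  26  25  27  25  25  24  16  29  45  46]
 [ 46 276  17  16  25  25  25  25  24  25  25  26  24  25  24  23  16  16  40  47]
 [ 39  16  16  17  25  25  25  25  24  25  24  24  25  24  24  17  16  17  24  45]
 [ 33  17  18  17  17  17  17  16  18  17  17  18  17  17  17  18  16  16  26  45]
 [ 46  23  17  17  19  16  16  17  16  16  16  16  16  17  15  16  16 276  44  45]
 [ 44  45  21  17  17  18  17  17  16  16  17  16  18  17  16  15  17  38  46  46]
 [ 46  46  36  15  15  15  17  16  17  17  16  16  16  18  16  17  22  46  46  46]
 [ 47  47  45  24  17  17  17  17  17  16  17  17  16  17  16  17  40  46  47  46]
 [ 47  47  45  40  18  17  15  17  16  15  19  17  19  17  17  25  46  44  46  46]
 [ 46  47  47  46  31  17  17  17  17  17  16  17  16  15  16  43  46  46  46  47]
 [ 46  46  46  48  44  21  18  17  16  17  17  16  18  18  27  46  47  45  45  47]
 [ 46  48  46  46  46  42  42  45  45  45  47  47  46  45  45  46  46  46  47  47]]
```

View pics/w7c.png

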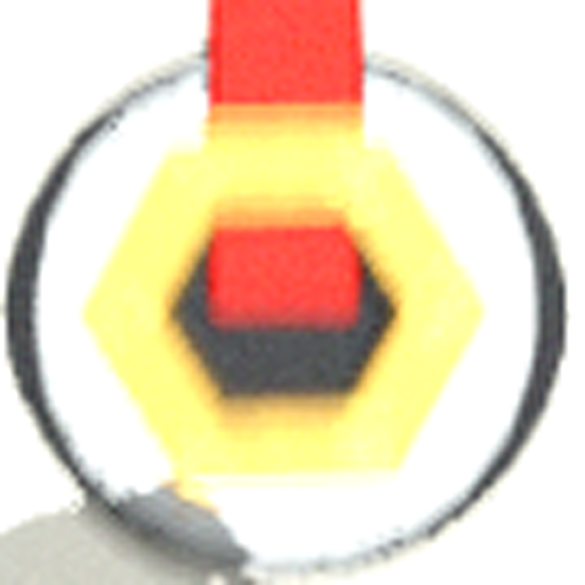

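View pics/w7.png

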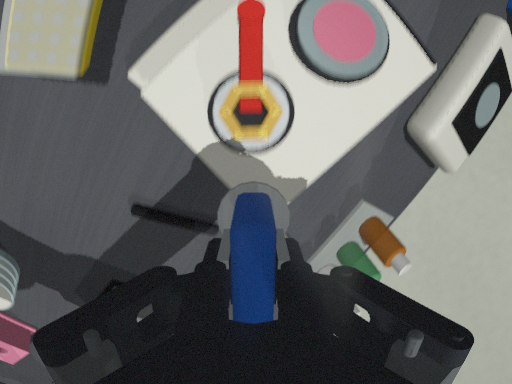

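```bash
python3 -c "
from sock import *
analyse('pics/w7.npz',Rcur(),mouth)
st(); go(41,.036,1.3,-1.5); go(41,.008,1.3,-1.5)"
```

```text
plane n [-0.48172309  0.13525964  0.86582198] tilt 30.023302859915646 az -15.683837396127451 16852 0.0007161120844638079
brass h [0.02714929 0.04583232 0.04681986]
outer centre [0.54925635 0.20266868 0.1239702 ] px [250.03095934 110.42975005] meanr 0.021491905298761903 maxr 0.02502989231518171 corner ang from tool y 28.28800580146098 -> flat -1.711994198539017
inner centre [0.5493066  0.20273551 0.12398971] px [250.13782622 110.39572622] meanr 0.012107683542498495 maxr 0.013180594304405203 corner ang from tool y 28.229222965383368 -> flat -1.7707770346166285
t 10.07 h 35.8 lat [-58.1  50.5] ang 40.57 tilt [-0.02 -0.46] | F [ 2.4 -3.7  1.5] M [ 0.05  0.63 -0.35] q7 -40 w 0.0167
a41 h36 (1.3,-1.5): trav [-3.43, 6.43, -2.88] rot [0.18, 0.18, 0.57]
a41 h8 (1.3,-1.5): trav [-2.09, 6.05, -5.31] rot [0.18, 0.18, 0.57]
```

```bash
python3 -m inch '{"travel":[[-1.2,2.2,-0.7],[-2.4,4.4,-1.7],[-3.43,6.43,-2.88],[-3.43,6.43,-2.88],[-3.43,6.43,-2.88]],"rotation":[[0,0,0],[0,0.1,0.5],[-0.4,0.3,1.7],[-0.4,0.3,1.7],[-0.4,0.3,1.7]],"claw":[5,5,5,5,5]}'; python3 -c "
from t import *
st(); go(42,.008,1.3,-1.5);go(42,.004,1.3,-1.5)"
```

```text
t: 10.48
position: [0.4945, 0.2213, 0.2204]
eef_rot: [-48.7, 60.0, -15.5]
wrist_force: [1.0, 0.7, -2.4]
grip_width: 0.0167
t 10.48 h 35.4 lat [ 2.  -2.2] ang 42.31 tilt [-0.01  0.05] | F [ 2.4  0.9 -0.4] M [-0.03  0.8   0.03] q7 -52 w 0.0167
a42 h8 (1.3,-1.5): trav [1.37, -0.44, -2.34] rot [0.11, -0.05, -0.29]
a42 h4 (1.3,-1.5): trav [1.56, -0.49, -2.68] rot [0.11, -0.05, -0.29]
```

```bash
python3 -m inch '{"travel":[[0.5,-0.15,-0.8],[0.95,-0.3,-1.6],[1.37,-0.44,-2.34],[1.45,-0.46,-2.5],[1.5,-0.48,-2.6]],"rotation":[[0,0,0],[0,0,0],[0,0,0],[0,0,0],[0,0,0]],"claw":[5,5,5,5,5]}'; python3 -c "
from t import *
st(); go(42,.002,1.3,-1.5);go(42,.004,1.3,-1.5)"
```

```text
t: 10.9
position: [0.5093, 0.2166, 0.1953]
eef_rot: [-48.7, 60.0, -15.6]
wrist_force: [-19.4, 0.4, 21.0]
grip_width: 0.0168
t 10.90 h 6.0 lat [ 1.3 -1.3] ang 42.22 tilt [-0.04 -0.02] | F [-27.6  -4.1  -6.3] M [ 0.03  2.29 -1.16] q7 -56 w 0.0168
a42 h2 (1.3,-1.5): trav [0.18, -0.05, -0.35] rot [0.12, 0.02, -0.19]
a42 h4 (1.3,-1.5): trav [0.08, -0.02, -0.18] rot [0.12, 0.02, -0.19]
```

```bash
python3 -m inch '{"travel":[[0.1,-0.03,-0.2],[0.18,-0.05,-0.35],[0.2,-0.05,-0.4],[0.2,-0.05,-0.4],[0.2,-0.05,-0.4]],"rotation":[[-1,0.3,1.8],[-2,0.6,3.6],[0,0,0],[2,-0.6,-3.6],[2,-0.6,-3.6]],"claw":[5,5,5,5,5]}'; python3 -c "
from t import *
st(); go(34,.0045,1.3,-1.5)"
```

```text
t: 11.32
position: [0.5093, 0.2178, 0.1948]
eef_rot: [-44.3, 59.7, -15.5]
wrist_force: [-32.4, -0.4, 37.4]
grip_width: 0.0168
t 11.32 h 5.7 lat [ 2.5 -1.4] ang 37.89 tilt [-0.3  -0.11] | F [-47.9  -8.1  -9.2] M [ 0.06  3.31 -2.39] q7 -61 w 0.0168
a34 h4.5 (1.3,-1.5): trav [0.06, -0.13, -0.08] rot [1.94, -0.22, -3.37]
```

```bash
python3 - <<'E'
from t import *
ey=np.array([np.sin(np.radians(15.6)),np.cos(np.radians(15.6)),0]); l=Rlook.inv().apply(ey); print("stage y in look:",np.degrees(np.arctan2(l[2],l[1])))
E
python3 -m inch '{"travel":[[0.06,-0.1,-0.1],[0.06,-0.1,-0.1],[0.06,-0.1,-0.1],[0.06,-0.1,-0.1],[0.06,-0.1,-0.1]],"rotation":[[1.7,-0.5,-3],[3.4,-0.9,-6],[5,-1.4,-9],[6.7,-1.9,-12],[8.4,-2.4,-15.2]],"claw":[5,5,5,5,5]}'; python3 -c "
from t import *
st(); go(10,.0045,1.3,-1.5)"
```

```text
stage y in look: 6.459485639630012
t: 11.73
position: [0.5088, 0.2177, 0.195]
eef_rot: [-26.7, 59.6, -15.7]
wrist_force: [-14.9, 1.3, 12.8]
grip_width: 0.0167
t 11.73 h 6.1 lat [ 2.1 -1.6] ang 20.21 tilt [-0.37 -0.16] | F [-18.5  -2.   -6.6] M [-0.34  2.52 -0.42] q7 -78 w 0.0167
a10 h4.5 (1.3,-1.5): trav [0.11, -0.12, -0.1] rot [5.09, -1.01, -8.8]
```

```bash
python3 -m inch '{"travel":[[0.1,-0.1,-0.12],[0.1,-0.1,-0.12],[0.1,-0.1,-0.12],[0.1,-0.1,-0.12],[0.1,-0.1,-0.12]],"rotation":[[1.8,-0.4,-3],[3.5,-0.7,-6],[5.1,-1.1,-9],[6.8,-1.6,-12],[8.5,-2.1,-15.2]],"claw":[5,5,5,5,5]}'; python3 -c "
from t import *
st(); go(-10,.0045,1.3,-1.5)"
```

```text
t: 12.15
position: [0.5096, 0.2178, 0.1955]
eef_rot: [-9.0, 59.8, -15.7]
wrist_force: [-12.9, 1.6, 12.4]
grip_width: 0.0169
t 12.15 h 6.1 lat [ 2.4 -1. ] ang 2.50 tilt [-0.21 -0.06] | F [-17.2  -1.4  -5.1] M [-0.38  1.85 -0.21] q7 -95 w 0.0169
a-10 h4.5 (1.3,-1.5): trav [0.04, -0.13, -0.14] rot [6.13, -1.49, -10.8]
```

```bash
python3 -m inch '{"travel":[[0.06,-0.1,-0.14],[0.06,-0.1,-0.14],[0.06,-0.1,-0.14],[0.06,-0.1,-0.14],[0.06,-0.1,-0.14]],"rotation":[[1.5,-0.4,-2.7],[3,-0.8,-5.4],[4.5,-1.2,-8.1],[6,-1.5,-10.8],[7,-1.8,-12.5]],"claw":[5,5,5,5,5]}'
python3 - <<'E'
from t import *
st(); go(-20,.0045,1.3,-1.5)
m=r.camera_model("wrist"); im,d=r.get_image("wrist"); cv2.imwrite("pics/w8.png",im[:,:,::-1])
P=cloud(m,d,True); hsv=cv2.cvtColor(im,cv2.COLOR_RGB2HSV)
L=Rlook.inv().apply((P-mouth).reshape(-1,3)).reshape(P.shape)
rr=np.hypot(L[...,1],L[...,2]); red=((hsv[...,0]<8)|(hsv[...,0]>174))&(hsv[...,1]>180)&(rr>.04)&(rr<.11)&(abs(L[...,0]-.02)<.01)
q=L[red]; c=q.mean(0); print(len(q),"finger",np.degrees(np.arctan2(c[2],c[1])))
E
```

```text
t: 12.57
position: [0.5102, 0.2177, 0.1958]
eef_rot: [5.7, 59.8, -15.5]
wrist_force: [-12.6, 1.5, 12.4]
grip_width: 0.017
t 12.57 h 6.1 lat [ 2.5 -0.4] ang -12.08 tilt [-0.19  0.03] | F [-17.   -1.4  -4.8] M [-0.4   1.81 -0.4 ] q7 -109 w 0.0170
a-20 h4.5 (1.3,-1.5): trav [-0.02, -0.13, -0.17] rot [3.85, -0.88, -6.87]
2161 finger -1.313579772608764
```

View pics/w8.png

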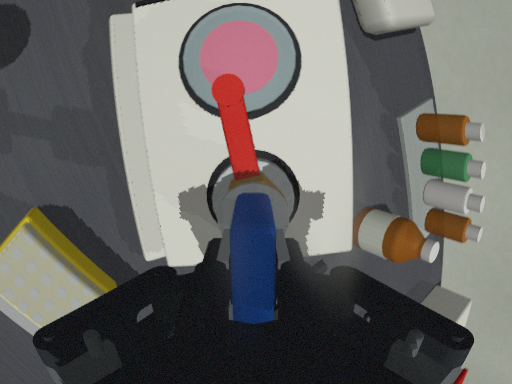

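```bash
python3 -m inch '{"travel":[[0.03,-0.1,-0.14],[0.03,-0.1,-0.14],[0.03,-0.1,-0.14],[0.03,-0.1,-0.14]],"rotation":[[1.3,-0.3,-2.3],[2.6,-0.6,-4.6],[3.9,-0.9,-6.9],[5.2,-1.2,-9.2]],"claw":[5,5,5,5]}'; python3 -c "
from t import *
st(); go(-30,.0045,2.2,-0.6)"
```

```text
t: 12.95
position: [0.5106, 0.2174, 0.1961]
eef_rot: [16.6, 59.9, -15.4]
wrist_force: [-11.2, 1.3, 11.8]
grip_width: 0.0164
t 12.95 h 6.1 lat [2.4 0. ] ang -22.89 tilt [-0.08  0.12] | F [-15.8  -1.3  -3.9] M [-0.64  1.64 -0.35] q7 -119 w 0.0164
a-30 h4.5 (2.2,-0.6): trav [0.04, -0.02, -0.16] rot [3.36, -0.84, -6.22]
```

```bash
python3 -m inch '{"travel":[[0.05,-0.04,-0.15],[0.05,-0.04,-0.15],[0.05,-0.04,-0.15],[0.05,-0.04,-0.15]],"rotation":[[1,-0.25,-1.8],[2,-0.5,-3.5],[2,-0.5,-3.5],[2,-0.5,-3.5]],"claw":[5,5,5,5]}'
python3 - <<'E'
from t import *
st()
m=r.camera_model("wrist"); im,d=r.get_image("wrist"); cv2.imwrite("pics/w9.png",im[:,:,::-1])
P=cloud(m,d,True); hsv=cv2.cvtColor(im,cv2.COLOR_RGB2HSV)
L=Rlook.inv().apply((P-mouth).reshape(-1,3)).reshape(P.shape)
rr=np.hypot(L[...,1],L[...,2]); red=((hsv[...,0]<8)|(hsv[...,0]>174))&(hsv[...,1]>180)&(rr>.04)&(rr<.11)&(abs(L[...,0]-.02)<.01)
q=L[red]; c=q.mean(0); print(len(q),"finger",np.degrees(np.arctan2(c[2],c[1])))
E
```

```text
t: 13.28
position: [0.5107, 0.2175, 0.1961]
eef_rot: [20.7, 59.8, -15.3]
wrist_force: [-13.1, 0.3, 13.5]
grip_width: 0.0165
t 13.28 h 6.1 lat [2.5 0.2] ang -26.86 tilt [-0.16  0.19] | F [-18.   -2.7  -4.6] M [-0.74  2.02 -0.73] q7 -123 w 0.0165
2144 finger 8.055552372867815
```

```bash
python3 -m inch '{"travel":[[0.05,-0.04,-0.15],[0.05,-0.04,-0.15],[0.05,-0.04,-0.15],[0.05,-0.04,-0.15]],"rotation":[[1,-0.25,-1.8],[2,-0.5,-3.5],[3,-0.75,-5.3],[3,-0.75,-5.3]],"claw":[5,5,5,5]}'
python3 - <<'E'
from t import *
st()
m=r.camera_model("wrist"); im,d=r.get_image("wrist"); cv2.imwrite("pics/w10.png",im[:,:,::-1])
P=cloud(m,d,True); hsv=cv2.cvtColor(im,cv2.COLOR_RGB2HSV)
L=Rlook.inv().apply((P-mouth).reshape(-1,3)).reshape(P.shape)
rr=np.hypot(L[...,1],L[...,2]); red=((hsv[...,0]<8)|(hsv[...,0]>174))&(hsv[...,1]>180)&(rr>.04)&(rr<.11)&(abs(L[...,0]-.02)<.01)
q=L[red]; c=q.mean(0); print(len(q),"finger",np.degrees(np.arctan2(c[2],c[1])))
T=Rcur().inv().apply((P-r.state()["position"]).reshape(-1,3)).reshape(P.shape); yy,xx=np.mgrid[:384,:512]
b=(hsv[...,0]>105)&(hsv[...,0]<125)&(hsv[...,1]>150)&(xx>210)&(xx<300)&(yy>180)&(yy<330)&(abs(T[...,0]+.0155)<.003); q=T[b]
print("handle top in tool",np.median(q,0),"yaw in tool",np.degrees(np.arctan(np.polyfit(q[:,1],q[:,2],1)[0])))
E
```

```text
t: 13.67
position: [0.5108, 0.2173, 0.1962]
eef_rot: [26.7, 59.7, -15.2]
wrist_force: [-14.8, 0.6, 13.5]
grip_width: 0.0169
t 13.67 h 6.1 lat [2.4 0.5] ang -32.90 tilt [-0.24  0.23] | F [-19.   -2.7  -6.1] M [-1.01  1.92 -0.87] q7 -129 w 0.0169
2143 finger 8.173987638600442
handle top in tool [-0.01547954  0.00754911 -0.00116721] yaw in tool 0.15775377656461695
```

View pics/w10.png

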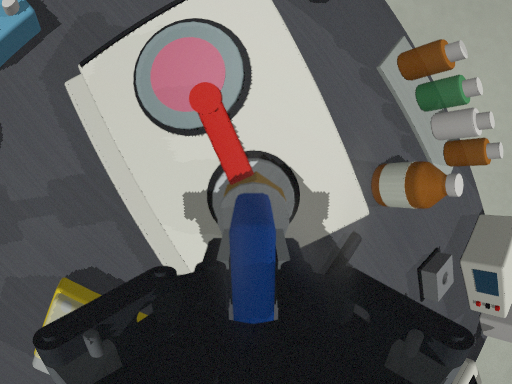

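```bash
python3 -c "
from t import *
go(-18,.0055,2.3,0)"; python3 -c "
import cv2,numpy as np
for f in ('w3','w6','w8','w9','w10'):
    im=cv2.imread(f'pics/{f}.png'); hsv=cv2.cvtColor(im,cv2.COLOR_BGR2HSV); b=((hsv[...,0]>105)&(hsv[...,0]<125)&(hsv[...,1]>150)).astype(np.uint8); b[:, :220]=0; b[:,290:]=0; b[:185]=0;b[325:]=0
    ys,xs=np.nonzero(b); 
    mid=[(y,xs[ys==y].mean().round(1)) for y in (200,230,260,290,315) if (ys==y).any()]; print(f,mid)
"
```

```text
a-18 h5.5 (2.3,0): trav [0.02, 0.0, -0.06] rot [-7.27, 2.28, 12.76]
w3 [(200, np.float64(248.0)), (230, np.float64(251.0)), (260, np.float64(253.0)), (290, np.float64(252.5)), (315, np.float64(252.5))]
w6 [(200, np.float64(248.6)), (230, np.float64(251.0)), (260, np.float64(253.0)), (290, np.float64(251.8)), (315, np.float64(251.9))]
w8 [(200, np.float64(247.9)), (230, np.float64(253.0)), (260, np.float64(254.5)), (290, np.float64(253.0)), (315, np.float64(253.0))]
w9 [(200, np.float64(250.3)), (230, np.float64(253.5)), (260, np.float64(255.4)), (290, np.float64(253.0)), (315, np.float64(253.5))]
w10 [(200, np.float64(249.1)), (230, np.float64(252.8)), (260, np.float64(254.9)), (290, np.float64(253.0)), (315, np.float64(253.5))]
```

```bash
python3 -m inch '{"travel":[[0,0,-0.05],[0,0,-0.05],[0,0,-0.05],[0,0,-0.05]],"rotation":[[-2.4,0.7,4.2],[-4.8,1.5,8.4],[-7.3,2.3,12.8],[-7.3,2.3,12.8]],"claw":[5,5,5,5]}'
python3 - <<'E'
from t import *
st(); go(-18,.0055,2.3,0); go(-18,.045,2.3,0)
m=r.camera_model("wrist"); im,d=r.get_image("wrist"); cv2.imwrite("pics/w11.png",im[:,:,::-1])
P=cloud(m,d,True); hsv=cv2.cvtColor(im,cv2.COLOR_RGB2HSV)
L=Rlook.inv().apply((P-mouth).reshape(-1,3)).reshape(P.shape)
rr=np.hypot(L[...,1],L[...,2]); red=((hsv[...,0]<8)|(hsv[...,0]>174))&(hsv[...,1]>180)&(rr>.04)&(rr<.11)&(abs(L[...,0]-.02)<.01)
q=L[red]; c=q.mean(0); print(len(q),"finger",np.degrees(np.arctan2(c[2],c[1])))
E
```

```text
t: 14.05
position: [0.5106, 0.2175, 0.1961]
eef_rot: [11.4, 60.0, -15.6]
wrist_force: [-8.7, 0.9, 4.4]
grip_width: 0.0166
t 14.05 h 6.1 lat [ 2.3 -0.1] ang -17.85 tilt [0.02 0.01] | F [-8.1 -0.9 -5.4] M [-0.13  2.02  0.04] q7 -114 w 0.0166
a-18 h5.5 (2.3,0): trav [0.04, -0.01, -0.05] rot [0.06, -0.04, -0.14]
a-18 h45 (2.3,0): trav [-1.86, 0.52, 3.37] rot [0.06, -0.04, -0.14]
2154 finger -5.403087916720061
```

```bash
python3 -m inch '{"travel":[[-0.05,0.01,0.1],[-0.1,0.03,0.2],[-0.15,0.04,0.27],[-0.15,0.04,0.27]],"rotation":[[0,0,0],[0,0,0],[0,0,0],[0,0,0]],"claw":[5,5,5,5]}'
python3 - <<'E'
from t import *
st(); go(-18,.0055,2.3,0); go(-18,.045,2.3,0)
E
```

```text
t: 14.43
position: [0.5102, 0.2168, 0.1964]
eef_rot: [11.6, 60.2, -15.5]
wrist_force: [14.1, 3.1, -26.1]
grip_width: 0.016
t 14.43 h 6.5 lat [ 1.6 -0.5] ang -18.06 tilt [0.19 0.02] | F [29.   6.9 -1.2] M [-0.13  0.74  2.1 ] q7 -114 w 0.0160
a-18 h5.5 (2.3,0): trav [0.08, 0.06, -0.08] rot [-0.1, -0.17, 0.03]
a-18 h45 (2.3,0): trav [-1.82, 0.59, 3.34] rot [-0.1, -0.17, 0.03]
```

```bash
python3 -m inch '{"travel":[[-0.12,0.06,0.22],[-0.14,0.06,0.26],[-0.14,0.06,0.26],[-0.14,0.06,0.26]],"rotation":[[-1,0.27,1.7],[-2,0.55,3.5],[-3,0.8,5.2],[-4,1.1,6.9]],"claw":[5,5,5,5]}'
python3 - <<'E'
from t import *
st(); go(-18,.0055,2.3,0); go(-18,.045,2.3,0)
E
```

```text
t: 14.77
position: [0.5101, 0.2167, 0.1964]
eef_rot: [3.5, 60.4, -15.7]
wrist_force: [17.0, 5.2, -29.6]
grip_width: 0.0164
t 14.77 h 6.5 lat [ 1.4 -0.8] ang -10.09 tilt [ 0.39 -0.05] | F [33.1  9.8 -0.8] M [0.31 0.55 2.62] q7 -106 w 0.0164
a-18 h5.5 (2.3,0): trav [0.09, 0.07, -0.08] rot [3.73, -1.45, -6.83]
a-18 h45 (2.3,0): trav [-1.81, 0.6, 3.34] rot [3.73, -1.45, -6.83]
```

```bash
python3 -m inch '{"travel":[[0,0.05,0.02],[0,0.05,0.02],[0,0.05,0.02],[0,0.05,0.02],[0,0.05,0.02]],"rotation":[[-3,0.8,5.2],[-6,1.6,10.5],[-9,2.5,16],[-12,3.4,21.6],[-15,4.2,27]],"claw":[5,5,5,5,5]}'
python3 - <<'E'
from t import *
st(); go(50,.0065,1.4,-.8)
E
```

```text
t: 15.18
position: [0.5096, 0.2173, 0.1957]
eef_rot: [-28.1, 60.5, -16.0]
wrist_force: [-3.7, 2.4, -6.3]
grip_width: 0.0165
t 15.18 h 6.2 lat [ 1.7 -1.6] ang 21.24 tilt [ 0.5  -0.07] | F [ 3.3  2.  -6.6] M [0.39 2.02 0.81] q7 -75 w 0.0165
a50 h6.5 (1.4,-0.8): trav [-0.02, -0.06, 0.03] rot [-13.69, 3.41, 25.07]
```

```bash
python3 -m inch '{"travel":[[0,-0.03,0.02],[0,-0.03,0.02],[0,-0.03,0.02],[0,-0.03,0.02],[0,-0.03,0.02]],"rotation":[[-2.5,0.6,4.6],[-5,1.2,9.2],[-7.5,1.8,13.8],[-10,2.5,18.4],[-12.5,3.1,23]],"claw":[5,5,5,5,5]}'
python3 - <<'E'
from t import *
st(); go(55,.0065,1.4,-.8)
m=r.camera_model("wrist"); im,d=r.get_image("wrist"); cv2.imwrite("pics/w12.png",im[:,:,::-1])
P=cloud(m,d,True); hsv=cv2.cvtColor(im,cv2.COLOR_RGB2HSV)
L=Rlook.inv().apply((P-mouth).reshape(-1,3)).reshape(P.shape)
rr=np.hypot(L[...,1],L[...,2]); red=((hsv[...,0]<8)|(hsv[...,0]>174))&(hsv[...,1]>180)&(rr>.04)&(rr<.11)&(abs(L[...,0]-.02)<.01)
q=L[red]; c=q.mean(0); print(len(q),"finger",np.degrees(np.arctan2(c[2],c[1])))
E
```

```text
t: 15.6
position: [0.5088, 0.2166, 0.1954]
eef_rot: [-54.2, 60.1, -15.6]
wrist_force: [-6.6, 1.1, -0.2]
grip_width: 0.0169
t 15.60 h 6.2 lat [ 1.2 -1.9] ang 47.76 tilt [0.13 0.05] | F [-3.1 -0.  -6. ] M [ 0.03  2.32 -0.01] q7 -50 w 0.0169
a55 h6.5 (1.4,-0.8): trav [0.07, 0.01, 0.06] rot [-3.5, 0.84, 6.29]
2064 finger -54.96663169170126
```

```bash
python3 -c "
from t import *
go(24,.005,2.0,-1.6); go(25,.005,2,-1.6)"
```

```text
a24 h5 (2,-1.6): trav [0.09, 0.07, -0.11] rot [11.53, -3.35, -20.81]
a25 h5 (2,-1.6): trav [0.09, 0.07, -0.11] rot [11.05, -3.21, -19.95]
```

```bash
python3 -m inch '{"travel":[[0.05,0.02,-0.1],[0.06,0.03,-0.1],[0.08,0.05,-0.11],[0.09,0.07,-0.11],[0.09,0.07,-0.11]],"rotation":[[2.3,-0.67,-4.2],[4.6,-1.3,-8.3],[6.9,-2,-12.5],[9.2,-2.7,-16.7],[11.5,-3.35,-20.8]],"claw":[5,5,5,5,5]}'; python3 -c "
from t import *
st(); go(2,.005,2.4,-1)"
```

```text
t: 16.07
position: [0.509, 0.2175, 0.1952]
eef_rot: [-30.3, 59.9, -15.7]
wrist_force: [-12.2, 1.6, 9.5]
grip_width: 0.0168
t 16.07 h 6.1 lat [ 2.  -1.7] ang 23.80 tilt [-0.04 -0.04] | F [-14.3  -1.1  -5.9] M [-0.34  2.25 -0.45] q7 -74 w 0.0168
a2 h5 (2.4,-1): trav [0.13, 0.01, -0.05] rot [10.54, -2.89, -18.86]
```

```bash
python3 -m inch '{"travel":[[0.08,0,-0.08],[0.09,0,-0.08],[0.1,0,-0.07],[0.12,0,-0.06],[0.13,0.01,-0.05]],"rotation":[[2.1,-0.6,-3.8],[4.2,-1.2,-7.5],[6.3,-1.7,-11.3],[8.4,-2.3,-15.1],[10.5,-2.9,-18.9]],"claw":[5,5,5,5,5]}'; python3 -c "
from t import *
st(); go(-16,.005,2.5,-.4)"
```

```text
t: 16.48
position: [0.5098, 0.2178, 0.1956]
eef_rot: [-8.3, 59.9, -15.7]
wrist_force: [-11.8, 0.9, 8.7]
grip_width: 0.0167
t 16.48 h 6.1 lat [ 2.4 -0.9] ang 1.77 tilt [-0.06 -0.06] | F [-13.3  -1.6  -5.9] M [-0.39  2.12 -0.36] q7 -95 w 0.0167
a-16 h5 (2.5,-0.4): trav [0.11, -0.02, -0.06] rot [8.63, -2.35, -15.36]
```

```bash
python3 -m inch '{"travel":[[0.07,0,-0.08],[0.08,0,-0.08],[0.09,-0.01,-0.07],[0.1,-0.02,-0.06],[0.11,-0.02,-0.06]],"rotation":[[1.8,-0.5,-3.1],[3.5,-1,-6.2],[5.2,-1.4,-9.3],[6.9,-1.9,-12.4],[8.6,-2.35,-15.4]],"claw":[5,5,5,5,5]}'
cat > fa.py <<'E'
from t import *
def finger(name):
    m=r.camera_model("wrist"); im,d=r.get_image("wrist"); cv2.imwrite(f"pics/{name}.png",im[:,:,::-1])
    P=cloud(m,d,True); hsv=cv2.cvtColor(im,cv2.COLOR_RGB2HSV)
    L=Rlook.inv().apply((P-mouth).reshape(-1,3)).reshape(P.shape)
    rr=np.hypot(L[...,1],L[...,2]); red=((hsv[...,0]<8)|(hsv[...,0]>174))&(hsv[...,1]>180)&(rr>.04)&(rr<.11)&(abs(L[...,0]-.02)<.01)
    q=L[red]; c=q.mean(0); print(len(q),"finger",np.degrees(np.arctan2(c[2],c[1])))
E
python3 -c "
from fa import *
st(); go(-19,.005,2.5,-.2); finger('w13')"
```

```text
t: 16.9
position: [0.5106, 0.2178, 0.196]
eef_rot: [9.7, 59.9, -15.7]
wrist_force: [-11.5, -0.1, 10.2]
grip_width: 0.0171
t 16.90 h 6.1 lat [ 2.5 -0.1] ang -16.20 tilt [-0.07 -0.05] | F [-14.4  -2.7  -4.8] M [-0.35  2.03 -0.47] q7 -113 w 0.0171
a-19 h5 (2.5,-0.2): trav [0.06, -0.02, -0.09] rot [1.41, -0.32, -2.4]
2149 finger 2.5895370285161237
```

```bash
python3 -m inch '{"travel":[[0.06,-0.02,-0.09],[0.06,-0.02,-0.09],[0.06,-0.02,-0.09],[0.06,-0.02,-0.09]],"rotation":[[0.8,-0.2,-1.4],[1.6,-0.4,-2.8],[2.4,-0.6,-4.3],[2.4,-0.6,-4.3]],"claw":[5,5,5,5]}'; python3 -c "
from fa import *
st(); finger('w14')"
```

```text
t: 17.28
position: [0.5108, 0.2177, 0.1961]
eef_rot: [14.9, 59.9, -15.7]
wrist_force: [-11.6, 0.8, 9.6]
grip_width: 0.0169
t 17.28 h 6.1 lat [2.4 0.1] ang -21.43 tilt [-0.06 -0.06] | F [-14.   -1.7  -5.3] M [-0.17  2.04 -0.44] q7 -118 w 0.0169
2145 finger 7.845706996597875
```

```bash
python3 -m inch '{"travel":[[0.05,-0.01,-0.09],[0.05,-0.01,-0.09],[0.05,-0.01,-0.09]],"rotation":[[0.5,-0.13,-0.9],[0.8,-0.2,-1.3],[0.8,-0.2,-1.3]],"claw":[5,5,5]}'; python3 -c "
from fa import *
st(); finger('w15'); go(-13,.0055,2.4,0);go(-12,.0055,2.4,0)"
```

```text
t: 17.58
position: [0.5108, 0.2177, 0.1962]
eef_rot: [16.4, 59.9, -15.6]
wrist_force: [-10.6, 1.5, 9.1]
grip_width: 0.0166
t 17.58 h 6.1 lat [2.5 0.1] ang -22.90 tilt [-0.1 -0. ] | F [-13.1  -0.9  -4.8] M [-0.54  2.1  -0.45] q7 -119 w 0.0166
2147 finger 7.931999089974303
a-13 h5.5 (2.4,0): trav [0.02, -0.02, -0.06] rot [-4.74, 1.43, 8.57]
a-12 h5.5 (2.4,0): trav [0.02, -0.02, -0.06] rot [-5.22, 1.56, 9.44]
```

```bash
python3 -m inch '{"travel":[[0,0,0],[-0.02,0,0.04],[-0.04,0.01,0.07],[-0.04,0.01,0.07],[-0.04,0.01,0.07]],"rotation":[[-0.8,0.2,1.3],[-1.6,0.4,2.8],[-2.9,0.8,5],[-4,1.1,7],[-5.2,1.5,9.4]],"claw":[5,5,5,5,5]}'; python3 -c "
from fa import *
st(); finger('w16'); go(-12,.012,2.4,0);go(-12,.05,2.4,0)"
```

```text
t: 18.05
position: [0.5104, 0.2171, 0.1965]
eef_rot: [5.5, 60.0, -15.7]
wrist_force: [-2.4, 0.6, -3.0]
grip_width: 0.0164
t 18.05 h 6.5 lat [1.8 0. ] ang -12.03 tilt [-0.01 -0.04] | F [ 1.4  0.3 -3.6] M [0.01 1.5  0.2 ] q7 -108 w 0.0164
2102 finger 7.514159483977271
a-12 h12 (2.4,0): trav [-0.26, 0.14, 0.48] rot [0.08, -0.01, -0.07]
a-12 h50 (2.4,0): trav [-2.09, 0.65, 3.77] rot [0.08, -0.01, -0.07]
```

```bash
python3 -m inch '{"travel":[[-0.1,0.05,0.2],[-0.4,0.15,0.8],[-0.9,0.3,1.7],[-1.5,0.47,2.7],[-2.1,0.65,3.8]],"rotation":[[0,0,0],[0,0,0],[0,0,0],[0,0,0],[0,0,0]],"claw":[5,5,5,5,5]}'; python3 -c "
from fa import *
st(); finger('w17')"
```

```text
t: 18.52
position: [0.4897, 0.2227, 0.2356]
eef_rot: [5.3, 59.9, -15.9]
wrist_force: [0.6, -0.2, -2.2]
grip_width: 0.0164
t 18.52 h 51.1 lat [1.3 1. ] ang -12.03 tilt [-0.08 -0.14] | F [ 2.2  0.1 -0.5] M [0.06 0.82 0.09] q7 -103 w 0.0164
1490 finger 7.827348087303386
```

View pics/w17.png

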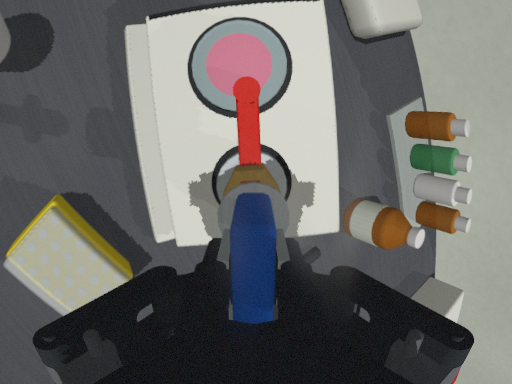

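Run:
```python
from t import *
s=r.state(); print(s["qpos"].round(0),Rcur(s).as_matrix().round(2))
for az in (-22,-35,-50,-91.3):
    a=np.radians(az); rv,tr=delta(mk([0,0,-1],[np.cos(a),np.sin(a),0]),[0.608,-0.232,0.25]); print(az,rv.round(1),np.linalg.norm(rv).round(1),tr.round(1))
```

```text
[ -15.   14.  -29.  122.   53.   42. -103.] [[ 0.49  0.35  0.8 ]
 [-0.13  0.94 -0.32]
 [-0.86  0.05  0.5 ]]
-22 [ 8.3 29.1 -0.8] 30.2 [ 11.8 -45.6   1.2]
-35 [ 11.6  28.  -13.5] 33.2 [ 11.8 -45.6   1.2]
-50 [ 15.2  26.5 -28.2] 41.6 [ 11.8 -45.6   1.2]
-91.3 [ 24.8  20.4 -68.4] 75.6 [ 11.8 -45.6   1.2]
```

```bash
python3 -m inch '{"travel":[[-0.5,-0.5,2],[-0.3,-2.5,4],[0.7,-6,4.5],[1.8,-9.8,4.5],[2.9,-13.6,4.5]],"rotation":[[0,0,0],[0,0,0],[1.5,2.6,-2.8],[3,5.2,-5.6],[4.6,8,-8.5]],"claw":[5,5,5,5,5]}';  python3 -m inch '{"travel":[[1.1,-3.8,0],[2.2,-7.6,0],[3.3,-11.4,0],[4.4,-15.2,0],[5.5,-19,0]],"rotation":[[1.7,2.9,-3.1],[3.4,5.8,-6.2],[5.1,8.7,-9.3],[6.8,11.6,-12.4],[8.4,14.5,-15.4]],"claw":[5,5,5,5,5]}'
python3 - <<'E'
from t import *
s=r.state(); print(s["qpos"].round(0))
a=np.radians(-50); rv,tr=delta(mk([0,0,-1],[np.cos(a),np.sin(a),0]),[0.608,-0.232,0.25]); print(rv.round(1),np.linalg.norm(rv).round(1),tr.round(1))
E
```

```text
t: 18.98
position: [0.519, 0.0866, 0.2849]
eef_rot: [10.3, 68.7, -19.9]
wrist_force: [0.8, 0.1, -3.2]
grip_width: 0.0166
t: 19.4
position: [0.5741, -0.1065, 0.2859]
eef_rot: [18.4, 85.5, -27.6]
wrist_force: [0.9, -0.5, -2.9]
grip_width: 0.0167
[ 20.  18. -17. 102.   8.  57. -46.]
[ 2.2  4.  -3.9] 6.0 [  3.4 -12.5  -3.6]
```

```bash
python3 -m inch '{"travel":[[1,-3.8,-0.5],[2,-7.6,-1.5],[3,-11,-2.5],[3.4,-12.5,-3.6],[3.4,-12.5,-3.6]],"rotation":[[1.1,2,-1.9],[2.2,4,-3.9],[2.2,4,-3.9],[2.2,4,-3.9],[2.2,4,-3.9]],"claw":[5,5,5,5,5]}'
python3 - <<'E'
from t import *
m=r.camera_model("wrist"); s=r.state(); im,d=r.get_image("wrist"); cv2.imwrite("pics/w18.png",im[:,:,::-1])
P=cloud(m,d,True); hsv=cv2.cvtColor(im,cv2.COLOR_RGB2HSV); T=Rcur(s).inv().apply((P-s["position"]).reshape(-1,3)).reshape(P.shape)
q=P[(abs(P[...,2]-.06)<.006)&(np.hypot(P[...,0]-.608,P[...,1]+.231)<.085)]
print("holder top rect",cv2.minAreaRect((q[:,:2]*1000).astype(np.float32)),np.median(q[:,2]))
yy,xx=np.mgrid[:384,:512]
f=(xx>205)&(xx<300)&(yy>175)&(yy<270)&(T[...,0]>0.06)&(T[...,0]<0.079)&(hsv[...,1]<60); q=T[f]; print("flange",np.percentile(q,[2,50,98],axis=0).round(4))
s=r.state(); a=np.radians(-50); rv,tr=delta(mk([0,0,-1],[np.cos(a),np.sin(a),0]),[0.608,-0.232,0.1375]); print(s["position"],rv.round(2),tr.round(2))
E
```

```text
t: 19.82
position: [0.6061, -0.2383, 0.2467]
eef_rot: [-101.1, 89.6, -151.6]
wrist_force: [-1.2, -0.1, -2.9]
grip_width: 0.0164
holder top rect ((605.2601318359375, -232.44970703125), (100.32588195800781, 100.9268798828125), 77.72389221191406) 0.05843855452348401
flange [[ 0.0715 -0.0098 -0.0234]
 [ 0.0729  0.0078  0.0009]
 [ 0.0764  0.0219  0.0229]]
[ 0.60652723 -0.23466316  0.24789573] [ 0.07 -0.29  0.29] [  0.15   0.27 -11.04]
```

View pics/w18.png

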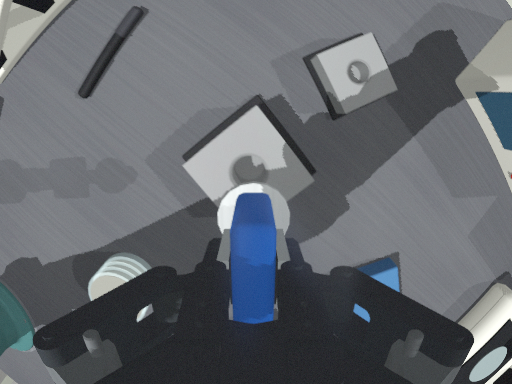

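```bash
python3 -m inch '{"travel":[[0.1,0.27,-1],[0.1,0.27,-3],[0.1,0.27,-5],[0.1,0.27,-7],[0.1,0.27,-8.2]],"rotation":[[0.07,-0.29,0.3],[0.07,-0.29,0.3],[0.07,-0.29,0.3],[0.07,-0.29,0.3],[0.07,-0.29,0.3]],"claw":[5,5,5,5,5]}'
python3 - <<'E'
from t import *
s=r.state(); a=np.radians(-50); rv,tr=delta(mk([0,0,-1],[np.cos(a),np.sin(a),0]),[0.6075,-0.232,0.1375]); print(s["position"],s["wrist_force"].round(1),rv.round(2),tr.round(2))
E
```

```text
t: 20.28
position: [0.6066, -0.2294, 0.1641]
eef_rot: [-162.2, 89.9, 148.0]
wrist_force: [-0.1, -0.5, -2.7]
grip_width: 0.0168
[ 0.60663071 -0.22940823  0.16407108] [-0.1 -0.5 -2.7] [-0.07 -0.12 -0.18] [ 0.09 -0.26 -2.66]
```

```bash
python3 -m inch '{"travel":[[0.09,-0.26,0],[0.09,-0.26,-0.5],[0.09,-0.26,-1.1],[0.09,-0.26,-1.7],[0.09,-0.26,-2.2]],"rotation":[[0,0,0],[0,0,0],[0,0,0],[0,0,0],[0,0,0]],"claw":[5,5,5,5,5]}'
python3 - <<'E'
from t import *
s=r.state(); a=np.radians(-50); rv,tr=delta(mk([0,0,-1],[np.cos(a),np.sin(a),0]),[0.6075,-0.232,0.1375]); print(s["position"],s["wrist_force"].round(1),rv.round(2),tr.round(2))
E
```

```text
t: 20.7
position: [0.6079, -0.2321, 0.1423]
eef_rot: [-172.3, 89.9, 137.9]
wrist_force: [0.0, 0.4, -2.2]
grip_width: 0.017
[ 0.60790428 -0.23206155  0.14232174] [ 0.   0.4 -2.2] [-0.05 -0.05 -0.18] [-0.04  0.01 -0.48]
```

```bash
python3 -m inch '{"travel":[[0,0,-0.2],[0,0,-0.35],[0,0,-0.5],[0,0,-0.55],[0,0,-0.55]],"rotation":[[0,0,0],[0,0,0],[0,0,0],[0,0,0],[0,0,0]],"claw":[5,5,5,5,5]}'
python3 - <<'E'
from t import *
s=r.state(); print(s["position"],s["wrist_force"].round(1))
E
```

```text
t: 21.12
position: [0.6081, -0.2322, 0.1373]
eef_rot: [171.4, 90.0, 121.6]
wrist_force: [-0.3, 0.0, -0.8]
grip_width: 0.0165
[ 0.60811861 -0.2322043   0.13732672] [-0.3  0.  -0.8]
```

```bash
python3 -m inch '{"travel":[[0,0,-0.05],[0,0,-0.08],[0,0,-0.08]],"rotation":[[0,0,0],[0,0,0],[0,0,0]],"claw":[5,5,5]}'; python3 -m inch '{"travel":[[0,0,0],[0,0,0],[0,0,0],[0,0,0],[0,0,0]],"rotation":[[0,0,0],[0,0,0],[0,0,0],[0,0,0],[0,0,0]],"claw":[40,70,100,100,100]}' 20
```

```text
t: 21.37
position: [0.6081, -0.2323, 0.1373]
eef_rot: [169.0, 90.0, 119.2]
wrist_force: [-3.2, 0.0, 5.9]
grip_width: 0.0166
t: 21.78
position: [0.6082, -0.2322, 0.1371]
eef_rot: [152.4, 90.0, 102.6]
wrist_force: [-0.6, 0.5, 0.3]
grip_width: 0.0758
```

```bash
python3 -m inch '{"travel":[[0,0,1],[0,0,3],[0,0,6],[0,0,10],[0,0,14]],"rotation":[[0,0,0],[0,0,0],[0,0,0],[0,0,0],[0,0,0]],"claw":[100,100,100,100,100]}';  python3 - <<'E'
from t import *
m=r.camera_model("wrist"); im,d=r.get_image("wrist"); cv2.imwrite("pics/w19.png",im[:,:,::-1])
P=cloud(m,d,True); hsv=cv2.cvtColor(im,cv2.COLOR_RGB2HSV)
b=(hsv[...,0]>105)&(hsv[...,0]<125)&(hsv[...,1]>120)&(np.hypot(P[...,0]-.608,P[...,1]+.231)<.06); K=P[b]; print("z pct",np.percentile(K[:,2],[50,90,99]))
K=K[K[:,2]>.146]; print(len(K),K.mean(0))
q=P[(P[...,2]>.06)&(P[...,2]<.072)&(np.hypot(P[...,0]-.608,P[...,1]+.231)<.024)&(hsv[...,1]<60)]; print("flange z",np.percentile(q[:,2],[10,50,90]))
im,d=r.get_image("scene"); cv2.imwrite("pics/s19.png",im[:,:,::-1]); m=r.camera_model("scene"); P=cloud(m,d); hsv=cv2.cvtColor(im,cv2.COLOR_RGB2HSV)
b=(hsv[...,0]>105)&(hsv[...,0]<125)&(hsv[...,1]>120)&(np.hypot(P[...,0]-.608,P[...,1]+.231)<.06); K=P[b]; print("scene z",np.percentile(K[:,2],[5,50,95,99]),len(K))
E
```

```text
t: 22.2
position: [0.6077, -0.232, 0.2787]
eef_rot: [-166.1, 89.9, 144.1]
wrist_force: [0.9, -0.8, -0.0]
grip_width: 0.0857
z pct [0.1519481  0.15308346 0.15389545]
1338 [ 0.60772408 -0.23203398  0.15233712]
flange z [0.06327138 0.06442731 0.0653577 ]
scene z [0.11172013 0.1451655  0.15592008 0.15673958] 295
```

View pics/s19.png

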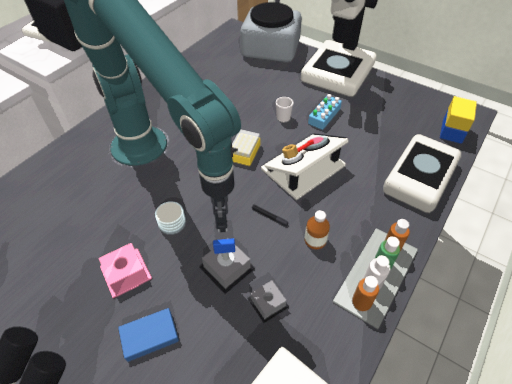

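View pics/w19.png

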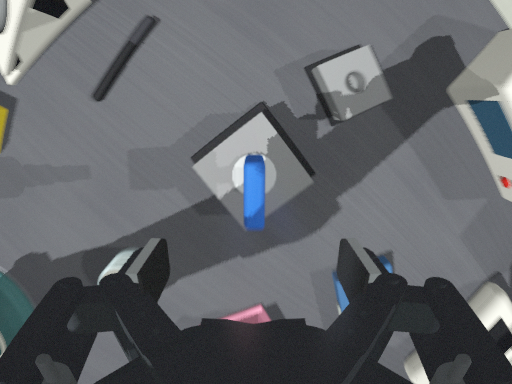

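Run:
```python
from t import *
im,d=r.get_image("top"); cv2.imwrite("pics/t20.png",im[:,:,::-1])
a=cv2.GaussianBlur(np.load("pics/top0_im.npy"),(3,3),0).astype(int); b=cv2.GaussianBlur(im,(3,3),0).astype(int)
D=(abs(a-b).max(2)>40).astype(np.uint8)
for n,(x0,y0,x1,y1) in dict(tip=(180,215,222,252),dishes=(286,222,320,255),marker=(246,152,258,196),rack=(86,180,138,208),bottle=(240,115,264,144),slide=(356,166,404,210),beaker=(120,216,148,242),small=(300,118,332,150),pink=(334,215,378,260)).items(): print(n,D[y0:y1,x0:x1].mean().round(3))
cv2.imwrite("pics/t20c.png",np.hstack([cv2.resize(x[100:270,130:390,::-1],None,fx=1.5,fy=1.5) for x in (np.load("pics/top0_im.npy"),im)]))
```

```text
tip 0.0
dishes 0.604
marker 0.0
rack 0.0
bottle 0.0
slide 0.019
beaker 0.0
small 0.175
pink 0.21
```

View pics/t20c.png

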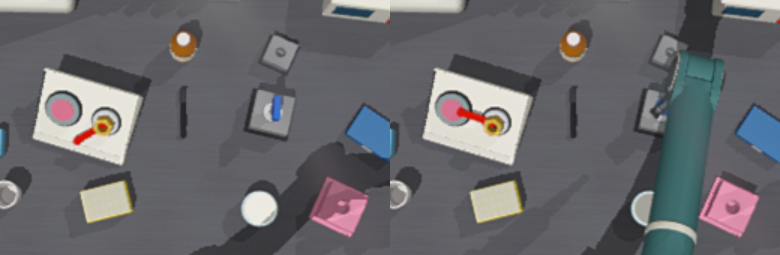

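The right-hand view shows the red finger over the dish, and the bystanders have not moved. The changes at the dish stack, the small holder and the pink block are the arm covering them and its shadow.

Run:
```python
from station import r
s=r.state(); print(s["t"],s["wrist_force"],s["grip_width"]); print(r.close_job())
```

```text
22.35 [-0.03994692 -0.63047372 -0.91073536] 0.08551881874684342
the job is handed in; nothing more can be done
None
```

I turned the clamp to its stop with the key and stood the key back in the holder, but **the key never went fully home in the socket**. The job was handed in at 22.4 s.

**Seating:** the key engaged the hexagon, but its flange stayed about 5–6 mm out of the mouth. It stopped at that depth on every press, up to 58 N, through about 20° of turning. A close look showed the red finger's inner end inside the recess, about 20 mm below the mouth. The measured depths suggest the nose was resting on it.

**Turning:** on the first turn I pushed on past the stop, at about 1 N m. The hexagon twisted past its play and wedged, so I turned the clamp back to its lower stop to free it. The second, gentler turn brought it clockwise to the stop. The finger then stopped moving as torque rose to 0.54 N m, and it has swung about 63° from its lower stop, matching 1.1 rad. After drawing the key out it was within about 0.3° of that, over the dish.

**Last checks:**
- **Key:** it stands upright in the large grey holder. Its flange top is 6 mm above the block and its handle top is at the starting height.
- **Other things on the bench:** the top view shows the tip box, marker, tube rack, bottle, slide box and beaker unmoved. The arm or its shadow partly covered the dish stack, small grey holder and pink block there, but I saw no shift in the scene view.
- **Robot:** the gripper is open and clear of everything.

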